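# Set up a refurbished controller for its bench test

## Robot

A 6-joint arm with a two-finger parallel gripper is mounted at the origin on the work surface. World frame = base frame: x ahead of the robot, y to its left, z up, the work surface at z = 0. Lengths are in mm, angles in rad, forces in N, time in s.
With the tool pointing down it reaches from about 300 to 850 mm from the base axis. Payload 5.4 kg.
Tool frame: the origin (TCP) lies at the very end of the fingers, on their centre line; the grasp point (between the pads) lies 19 mm behind it; z points along the fingers, y is the direction in which the jaws open and shut (so a half turn about z gives the same grasp; the last joint's range is limited). The gripper opens to 85 mm and grips with 20 to 120 N. Pads are 22 mm wide; open, the fingers measure 114 mm over their backs; the gripper's body (76 mm by 85 mm) begins 54 mm behind the grasp point. The pads swing forward as they close: fully open they stand 13 mm farther back than shut.
Start: joints at [-1.503, 0.158, 1.597, -0, 1.386, -0.21], TCP at [157.665, -552.945, 231.299] pointing down, gripper open.
Joint ranges: [-2.91, 2.91], [-0.94, 2.29], [0.18, 2.7], [-1.29, 4.43], [0.17, 2.64], [-3, 3]. Speed limits (rad/s): [2.57, 2.57, 3.14, 3.14, 3.14, 3.14].

## Interface

Orientations are given as a unit quaternion [w, x, y, z].
In Python, from plant import sense, capture, get_calibration, close_job, look_for, silhouettes gives the robot as it stands.
- The arm moves only by the shell command python3 -m jog 'ROWS' [FORCE]. ROWS is JSON, a list of rows, each a list of 7 numbers: the closure, from 0 (fully open) to 1 (shut), then the shift along the tool's x, y, z in mm, then the turn, a rotation vector about the tool's x, y, z in degrees. A call has 1 to 10 rows; each row shifts and turns the pose as measured when the row begins, along the tool's axes as they then stand; what a row does not reach is not made up. A row lasts 1/10 s, in which the tool goes at most 50 mm and 8.59 degrees, less where a joint would pass 70% of its speed; a pose out of reach is approached as far as the arm can. A call is refused whole if a number of a shift passes 50 or a number of a turn 8.59, either way. A call with a gripper value outside its range is refused whole. The fingers move at their own pace and stop on an object; FORCE is the grip in N (left out, the last holds). Time passes only in rows, so rows that do not move let the fingers close. It gives the time, the measured TCP pose, the force and the opening at its end, in the units of the state.
- sense(): the state, without advancing time (a new reading comes with each control period).
- capture(name): name is "side" or "top"; returns (picture, depth): 420x560x3 uint8, blue, green, red; 420x560 float32, mm along the optical axis (not along the pixel's ray), 0 where there is no reading.
- get_calibration(name): a dict with "camera_matrix" (3x3 intrinsics, pixels), "origin" and "orientation" of the camera in the world. Camera axes: x right, y up, looking along -z (the intrinsics and any distortion apply to the point x, -y, -z); pixel columns grow to the right and rows downward; lengths in mm; the calibration is good to about 2 mm. A picture is of the moment at which its call begins. get_calibration takes no time and is no camera call.
- close_job(): hands the job in, once; it reports no verdict.
Trained networks look in the newest picture that a camera, given by its name, has taken for a name from the list of things; names that differ only in an ending like _2 or _b are one class to them, and where a whole thing is asked for, a point or a joint stands for the part that bears it (a point fixed in the world has none). Each returns a list of dicts, best first, with "conf" (0 to 1); they miss things now and then, are a little off and sometimes report something else, mostly with a low value. They report only what shows in the picture. A call takes as long as a camera call.
- look_for(camera, target): "at" ([column, row] in pixels, amid what is visible of it).
- silhouettes(camera, target): "mask" (420x560 bool, what is visible of it) and "at" ([column, row] in pixels, amid what is visible of it).
The state is a dict: "t": time; "joints": joint angles; "dq": joint speeds; "joint_efforts": joint torques, N m; "tcp_pos": TCP position; "tool_rot": TCP orientation; "ft_force": force on the tool from outside, world axes, zero at the start; "wrist_torque": the same for the moment, N m; "finger_gap": finger opening in mm.
Only numpy, scipy, OpenCV 4.12 (cv2) and the standard library are available. Lean on these libraries where they do the work, as an engineer would, in place of code of your own. Each camera call takes 0.05 s, during which the arm holds its last target.

## Task

Put the refurbished controller together for its test: set the heat sink on the steel processor plate between the two memory strips with its fins running the same way as the strips, and the fan flat and square on top of the heat sink. Lay the battery pack flat in its holder, sliding the holder's gate aside first and fully shut over the battery afterwards, and stand the power module on the bench behind the board (the side away from the robot), lengthwise along the board's rear edge, centred on it and with a 4 cm gap. Leave the screwdriver and the dish of screws where they are, and let go of everything.

Things in the scene. Friction and masses are not known exactly. Their poses are not given: they have to be found in the camera images.
- heatsink: loose aluminium heat sink, a 50 x 50 mm square, 30 mm high: six upright fins on a dark 6 mm base, flat on top. Origin: centre of its underside; x runs along the fins, y across them, z up. About 0.12 kg.
- fan: loose square cooling fan, 50 x 50 mm, 15 mm thick, grey plastic frame with a round black opening, blades and hub on its upper face. Origin: centre of its underside; x and y along its sides, z up. About 0.06 kg.
- battery: loose white battery pack of two cells side by side, 105 mm long (x), 44 mm wide (y), 22 mm high, lying flat. Origin: centre of its underside. May go into the holder either way round. About 0.12 kg.
- module: loose power module: steel box with vent slots on top and a terminal strip with brass screws under a clear cover at its +x end; 80 mm long (x), 45 mm wide (y), 35 mm high. Origin: centre of its underside. Either way round will do. About 0.3 kg.
- board: green circuit board fixed to the bench, 100 mm deep (x) by 130 mm wide (y), top face 12 mm up, turned up to 0.3 rad. Origin: on the bench under its centre; x points to its rear edge, away from the robot. At its centre a steel processor plate, 40 x 40 mm, top 15 mm up. Two memory strips, 84 mm long, 8 mm thick, run along x at y = -53 and +53 mm, tops 36 mm up. The rest is under 4 mm high.
- holder: grey battery holder fixed to the bench, turned up to 0.3 rad. Origin: on the bench under the pocket's centre. Pocket 113 mm (x) by 52 mm (y), floor 5 mm above the bench; end and corner walls 5 mm thick, tops 17 mm up; the middle 59 mm of both long sides is open for fingers. Beyond the +x end a rail block (x 62 to 90, y -23 to +65, 30 mm high) carries the gate.
- gate (a joint): the holder's gate, an aluminium plate 34 mm wide (y), 30 to 35 mm above the bench, reaching 17 mm over the pocket's +x end. Slide in m: 0 shut (across the middle of the pocket end), 0.045 fully aside towards the holder's +y (pocket clear), end stops at both. Starts at 0 to 0.012; sliding takes about 2 N, and it stays where left.
- gate_tab (a point): top centre of the upright grip tab on the gate, 70 mm above the bench, 76 mm from the holder's origin along the holder's x; moves with the gate along the holder's y, and its axes are those of the holder. The tab is 24 mm (x) by 12 mm (y) and stands 35 mm up from the gate's plate.
- screwdriver: bystander: loose screwdriver, 180 mm long, lying on the bench at the far side; leave it alone. Origin under its middle.
- dish: bystander: loose clear round dish of screws, 90 mm across, 28 mm high, at the far side; leave it alone. Origin: centre of its underside.

How it is judged:
By the outcome, as a careful person would: the job done as asked, in the order asked, and still so for the second after the job is handed in, with the robot touching nothing.
It also fails if it takes over 138 s, if anything falls off the work surface, if the arm or the gripper's body presses on something with over 40 N, if the wrist force passes 120 N, or if a joint passes its speed limit or range.

## Working session

There is one attempt and no reset: what is moved stays moved. The work goes in short steps, Python scripts to look and compute and a shell command to move; the robot and the scene stay as the last step left them, time stands still between calls to the robot, and variables do not carry over. Pictures are saved under pics/ and viewed, and the job is handed in when it is done.

```bash
ls; mkdir -p pics; python3 - <<'E'
from plant import *
import cv2
s=sense();print({k:s[k] for k in ('t','tcp_pos','tool_rot','finger_gap','ft_force')})
for c in('side','top'):
    p,d=capture(c);cv2.imwrite(f'pics/{c}0.png',p);k=get_calibration(c);print(c,k)
E
```

```text
pics
{'t': 0.0, 'tcp_pos': array([ 157.60560827, -552.33601508,  230.30451719]), 'tool_rot': array([-9.62012630e-04,  9.90367319e-01,  1.38461714e-01,  4.86752028e-05]), 'finger_gap': 85.34583504448939, 'ft_force': array([ 0.01555769,  0.24995534, -0.09581926])}
side {'camera_matrix': array([[399.83901093,   0.        , 280.54500174],
       [  0.        , 399.83901093, 204.6857691 ],
       [  0.        ,   0.        ,   1.        ]]), 'origin': array([425.78715704, 537.12810193, 748.14125581]), 'orientation': array([-0.12787037, -0.03711166,  0.34057475,  0.93074203])}
top {'camera_matrix': array([[401.5069006 ,   0.        , 280.79312138],
       [  0.        , 401.5069006 , 208.33828124],
       [  0.        ,   0.        ,   1.        ]]), 'origin': array([ 391.07581895,  -13.81869714, 1171.21310272]), 'orientation': array([-0.69444915, -0.07071095,  0.05191565,  0.71417442])}
```

View pics/side0.png

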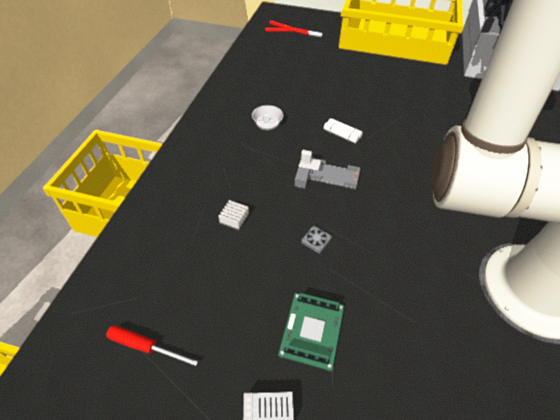

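View pics/top0.png

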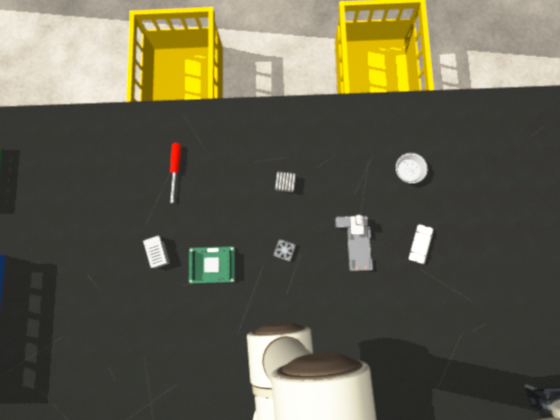

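```bash
cat > h.py <<'E'
from plant import *
import numpy as np, cv2
from scipy.spatial.transform import Rotation as R
def quat(q): return R.from_quat([q[1],q[2],q[3],q[0]])
def cloud(c,d,mask=None):
    k=get_calibration(c);K=k['camera_matrix'];v,u=np.mgrid[0:420,0:560]
    m=d>0
    if mask is not None:m&=mask
    u,v,z=u[m],v[m],d[m]
    P=np.stack([(u-K[0,2])/K[0,0]*z,-(v-K[1,2])/K[1,1]*z,-z],1)
    return quat(k['orientation']).apply(P)+k['origin']
def proj(c,P):
    k=get_calibration(c);K=k['camera_matrix']
    p=quat(k['orientation']).inv().apply(np.atleast_2d(P)-k['origin'])
    return np.stack([K[0,0]*p[:,0]/-p[:,2]+K[0,2],K[1,1]*-p[:,1]/-p[:,2]+K[1,2]],1)
def ray(c,uv,z):
    k=get_calibration(c);K=k['camera_matrix'];u,v=uv
    d=quat(k['orientation']).apply([(u-K[0,2])/K[0,0],-(v-K[1,2])/K[1,1],-1]);o=k['origin']
    return o+d*(z-o[2])/d[2]
E
python3 - <<'E'
from h import *
for c in('top','side'):
    p,d=capture(c);np.savez(f'cap_{c}.npz',p=p,d=d)
    W=cloud(c,d);print(c,(d>0).mean())
    for n in 'heatsink fan battery module board holder gate_tab gate screwdriver dish'.split():
        r=silhouettes(c,n)
        if not r: print(n,'none');continue
        m=r[0]['mask'];q=cloud(c,d,m);np.save(f'm_{c}_{n}.npy',m)
        if len(q)==0: print(n,'nodepth');continue
        top=np.percentile(q[:,2],[2,25,50,75,90,98]).round(0)
        rc=cv2.minAreaRect(q[:,:2].astype(np.float32))
        print(n,[round(x['conf'],2) for x in r],np.round(r[0]['at']),m.sum(),'z',top,'rect',np.round(rc[0]),np.round(rc[1]),round(rc[2],1))
E
```

```text
top 0.996016156462585
heatsink [0.69, 0.21] [286. 181.] 302 z [ 0.  6.  9. 29. 32. 34.] rect [675.   3.] [54. 55.] 81.8
fan [0.79] [284. 245.] 276 z [10. 13. 14. 16. 17. 19.] rect [473.   9.] [50. 48.] 69.8
battery [0.73] [419. 242.] 482 z [16. 20. 22. 23. 25. 26.] rect [ 479. -380.] [40. 98.] 71.5
module [0.94] [158. 256.] 575 z [-0. 31. 34. 36. 37. 39.] rect [479. 384.] [90. 59.] 17.3
board [0.67, 0.41] [208. 265.] 1574 z [ 8. 11. 13. 16. 24. 37.] rect [437. 220.] [100. 130.] 0.5
holder [0.62] [354. 239.] 1213 z [ 1.  5.  8. 29. 36. 68.] rect [ 492. -202.] [158.  91.] 15.1
gate_tab [0.53] [356. 225.] 204 z [32. 35. 37. 43. 69. 72.] rect [ 536. -199.] [33. 47.] 89.0
gate [0.64, 0.5] [285. 247.] 268 z [10. 13. 14. 16. 17. 19.] rect [474.   9.] [48. 48.] 69.3
screwdriver [0.73] [178. 157.] 225 z [12. 21. 24. 26. 27. 29.] rect [754. 329.] [25. 86.] 88.5
dish [0.92] [414. 170.] 731 z [ 1.  5.  9. 20. 28. 31.] rect [ 705. -372.] [89. 99.] 40.0
side 0.9959523809523809
heatsink [0.71] [232. 216.] 566 z [ 3. 20. 26. 30. 32. 33.] rect [672.  -9.] [57. 79.] 4.4
fan [0.76, 0.74] [314. 240.] 480 z [ 3. 14. 15. 16. 17. 18.] rect [473.   9.] [51. 51.] 70.5
battery [0.76] [339. 133.] 427 z [ 7. 18. 22. 23. 25. 26.] rect [ 481. -378.] [ 42. 104.] 70.3
module [0.75] [267. 405.] 1301 z [33. 35. 36. 36. 37. 38.] rect [478. 376.] [79. 40.] 15.6
board [0.6] [311. 331.] 3537 z [10. 13. 14. 17. 30. 37.] rect [437. 215.] [102. 139.] 0.1
holder [0.89] [325. 170.] 1453 z [ 2.  6.  9. 30. 38. 70.] rect [ 489. -205.] [161. 126.] 2.6
gate_tab [0.59, 0.57] [267. 114.] 574 z [ 4.  8. 15. 24. 29. 31.] rect [ 701. -372.] [88. 98.] 14.9
gate [0.64] [309. 165.] 271 z [33. 36. 39. 57. 70. 72.] rect [ 537. -232.] [ 50. 101.] 0.7
screwdriver [0.6] [134. 341.] 846 z [10. 18. 23. 25. 27. 28.] rect [714. 333.] [ 25. 177.] 86.1
dish [0.64] [267. 117.] 561 z [ 4.  8. 15. 24. 28. 31.] rect [ 702. -368.] [84. 92.] 15.2
```

```bash
python3 - <<'E'
from h import *
t=np.load('cap_top.npz')['p'];s=np.load('cap_side.npz')['p']
def z(im,x,y,w,h,f): return cv2.resize(im[y:y+h,x:x+w],None,fx=f,fy=f,interpolation=cv2.INTER_CUBIC)
cv2.imwrite('pics/topz.png',np.vstack([z(t,140,215,100,75,4)[:, :400],z(t,250,160,100,75,4)]))
cv2.imwrite('pics/topz2.png',z(t,325,205,120,75,6))
cv2.imwrite('pics/sidez.png',z(s,210,110,160,150,4)); cv2.imwrite('pics/sidez2.png',z(s,210,280,150,140,4))
E
```

```text
(no output)
```

View pics/topz.png

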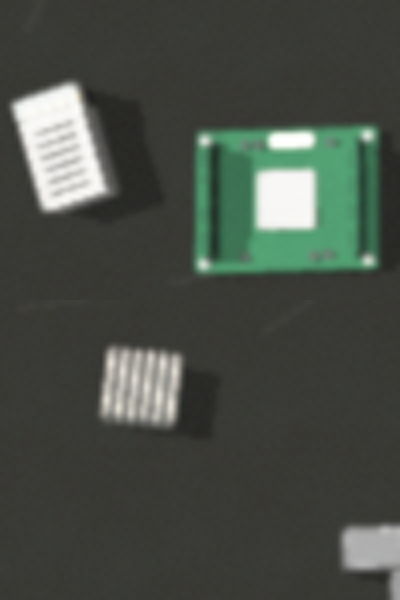

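View pics/topz2.png

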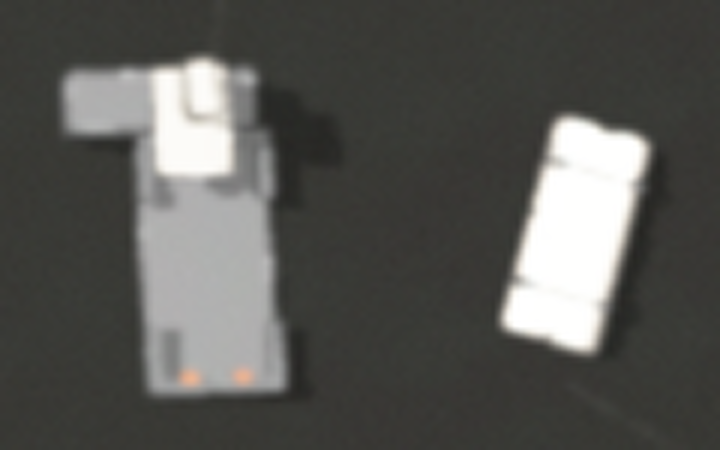

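View pics/sidez.png

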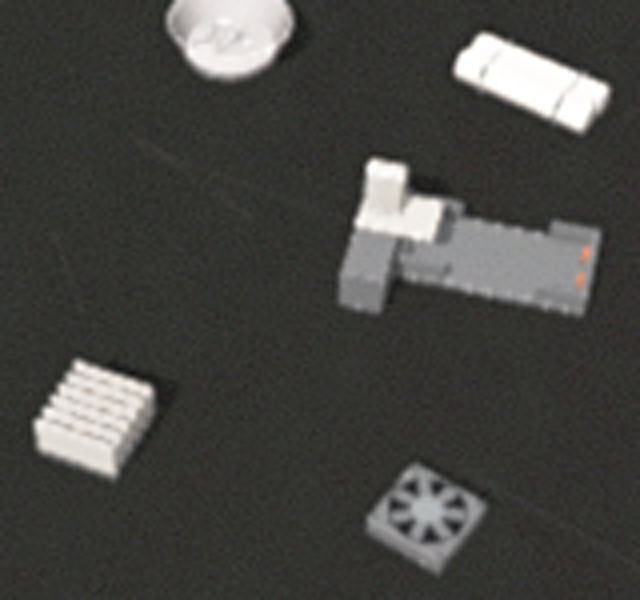

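View pics/sidez2.png

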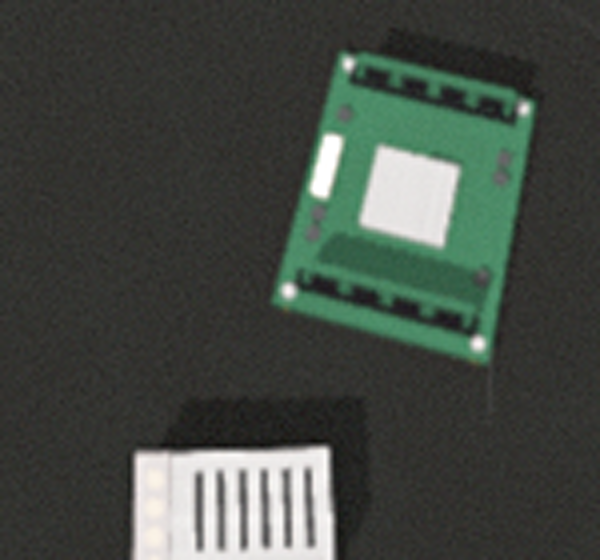

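```bash
cat > fit.py <<'E'
from h import *
from scipy.optimize import minimize
def box(x0,x1,y0,y1,z0,z1): return np.array([[x,y,z] for x in(x0,x1) for y in(y0,y1) for z in(z0,z1)],float)
def cbox(l,w,h,z0=0): return box(-l/2,l/2,-w/2,w/2,z0,z0+h)
B={'heatsink':[cbox(50,50,30)],'fan':[cbox(50,50,15)],'battery':[cbox(105,44,22)],'module':[cbox(80,45,35)],
 'board':[cbox(100,130,12),box(-42,42,49,57,0,36),box(-42,42,-57,-49,0,36)]}
def boxes(n,p):
    if n=='holder':
        g=p[3] if len(p)>3 else 0
        return [box(-61.5,61.5,-31,31,0,5),box(-61.5,-29.5,-31,31,0,17),box(29.5,61.5,-31,31,0,17),box(62,90,-23,65,0,30),
          box(39.5,90,g-17,g+17,30,35),box(64,88,g-6,g+6,35,70)]
    return B[n]
S=6
def render(c,n,p,z0,roi):
    x,y,w,h=roi;im=np.zeros((h*S,w*S),np.uint8);r=R.from_rotvec([0,0,p[2]])
    for b in boxes(n,p):
        q=proj(c,r.apply(b)+[p[0],p[1],z0]); q=(q-[x,y]+.5)*S-.5
        hu=cv2.convexHull(q.astype(np.float32))[:,0]
        cv2.fillPoly(im,[np.round(hu*16).astype(np.int32)],1,shift=4)
    return cv2.resize(im.astype(np.float32),(w,h),interpolation=cv2.INTER_AREA)
def fit(n,p0,masks,z0=0):
    rois={}
    for c,m in masks.items():
        v,u=np.nonzero(m);rois[c]=(max(u.min()-12,0),max(v.min()-12,0),min(u.max()+13,560)-max(u.min()-12,0),min(v.max()+13,420)-max(v.min()-12,0))
    def cost(p):
        s=0
        for c,m in masks.items():
            x,y,w,h=rois[c];s+=np.abs(render(c,n,p,z0,rois[c])-m[y:y+h,x:x+w]).sum()/m.sum()
        return s/len(masks)
    p0=np.array(p0,float);d=np.array([6,6,.12,6])[:len(p0)]
    best=None
    for k in range(2):
        sim=np.vstack([p0]+[p0+d*(np.arange(len(p0))==i)*(1 if k==0 else -.5) for i in range(len(p0))])
        r=minimize(cost,p0,method='Nelder-Mead',options=dict(initial_simplex=sim,xatol=.02,fatol=1e-5,maxiter=300))
        if best is None or r.fun<best.fun:best=r
        p0=best.x
    return best.x,best.fun
E
cat > t1.py <<'E'
from fit import *
def M(c,n): return np.load(f'm_{c}_{n}.npy')
P0={'heatsink':[675,0,-.1],'fan':[473,9,.35],'battery':[480,-379,-.3],'module':[479,380,.28],'board':[437,220,0],'holder':[475,-205,0,5]}
for n,p in P0.items():
    mm={c:M(c,n) for c in('top','side')}
    if n=='holder': mm['side']=mm['side']|M('side','gate');mm['top']=mm['top']|M('top','gate_tab')
    for k in [('top',),('side',),('top','side')]:
        x,f=fit(n,p,{c:mm[c] for c in k});print(n,k,np.round(x,3),round(f,3))
E
python3 t1.py
```

```text
heatsink ('top',) [ 6.71276e+02  1.73800e+00 -1.05000e-01] 0.137
heatsink ('side',) [ 6.71265e+02 -7.00000e-01 -1.26000e-01] 0.077
heatsink ('top', 'side') [ 6.71149e+02  3.90000e-01 -1.08000e-01] 0.123
fan ('top',) [4.73035e+02 8.83700e+00 3.89000e-01] 0.315
fan ('side',) [ 4.73314e+02  8.19900e+00 -3.27000e-01] 0.085
fan ('top', 'side') [ 4.73298e+02  8.22100e+00 -3.28000e-01] 0.117
battery ('top',) [ 4.80080e+02 -3.79373e+02 -2.98000e-01] 0.397
battery ('side',) [ 4.82356e+02 -3.83804e+02 -2.83000e-01] 0.423
battery ('top', 'side') [ 4.80732e+02 -3.80272e+02 -3.38000e-01] 0.413
module ('top',) [4.76849e+02 3.78526e+02 3.10000e-01] 0.051
module ('side',) [4.77437e+02 3.78103e+02 2.71000e-01] 0.022
module ('top', 'side') [4.77454e+02 3.78386e+02 2.78000e-01] 0.042
board ('top',) [4.36955e+02 2.20449e+02 4.00000e-03] 0.03
board ('side',) [ 4.37257e+02  2.16104e+02 -5.00000e-03] 0.044Traceback (most recent call last):
  File "t1.py", line 8, in <module>
    x,f=fit(n,p,{c:mm[c] for c in k});print(n,k,np.round(x,3),round(f,3))
        ~~~^^^^^^^^^^^^^^^^^^^^^^^^^^
  File "fit.py", line 34, in fit
    r=minimize(cost,p0,method='Nelder-Mead',options=dict(initial_simplex=sim,xatol=.02,fatol=1e-5,maxiter=300))
    res = _minimize_neldermead(fun, x0, args, callback, bounds=bounds,
                               **options)
    fxr = func(xr)
    fx = function(np.copy(x), *(wrapper_args + args))
  File "fit.py", line 28, in cost
    x,y,w,h=rois[c];s+=np.abs(render(c,n,p,z0,rois[c])-m[y:y+h,x:x+w]).sum()/m.sum()
                              ~~~~~~^^^^^^^^^^^^^^^^^^
  File "fit.py", line 17, in render
    q=proj(c,r.apply(b)+[p[0],p[1],z0]); q=(q-[x,y]+.5)*S-.5
  File "h.py", line 13, in proj
    k=get_calibration(c);K=k['camera_matrix']
ValueError: time passes only in moves, steps and waits
```

```bash
python3 - <<'E'
from plant import *
import pickle
pickle.dump({c:get_calibration(c) for c in('top','side')},open('cal.pkl','wb'))
E
sed -i '1a import pickle\nCAL=pickle.load(open("cal.pkl","rb"))' h.py; sed -i 's/k=get_calibration(c)/k=CAL[c]/' h.py
cat > t1.py <<'E'
from fit import *
def M(c,n): return np.load(f'm_{c}_{n}.npy')
cap={c:np.load(f'cap_{c}.npz')['p'] for c in('top','side')}
def thr(c,n,t):
    m=M(c,n).astype(np.uint8);d=cv2.dilate(m,np.ones((9,9)))
    return (cap[c].max(2)>t)&(d>0)
vis=[]
P0={'heatsink':[675,0,-.1],'fan':[473,9,-.33],'battery':[480,-379,-.25],'module':[479,380,.28],'board':[437,220,0],'holder':[475,-205,0,5]}
for n,p in P0.items():
    mm={c:M(c,n) for c in('top','side')}
    if n=='holder': mm['side']=mm['side']|M('side','gate');mm['top']=mm['top']|M('top','gate_tab')
    if n=='battery': mm={c:thr(c,n,110) for c in mm};print([m.sum() for m in mm.values()])
    for k in [('top',),('side',),('top','side')]:
        x,f=fit(n,p,{c:mm[c] for c in k});print(n,k,np.round(x,3),round(f,3))
E
python3 t1.py
```

```text
heatsink ('top',) [ 6.71276e+02  1.73800e+00 -1.05000e-01] 0.137
heatsink ('side',) [ 6.71265e+02 -7.00000e-01 -1.26000e-01] 0.077
heatsink ('top', 'side') [ 6.71149e+02  3.90000e-01 -1.08000e-01] 0.123
fan ('top',) [ 4.73806e+02  8.31900e+00 -3.89000e-01] 0.144
fan ('side',) [ 4.72995e+02  7.63000e+00 -3.40000e-01] 0.083
fan ('top', 'side') [ 4.73354e+02  8.41200e+00 -3.59000e-01] 0.117
[np.int64(655), np.int64(516)]
battery ('top',) [ 4.81013e+02 -3.82247e+02 -3.48000e-01] 0.055
battery ('side',) [ 4.79293e+02 -3.86183e+02 -2.85000e-01] 0.184
battery ('top', 'side') [ 4.80322e+02 -3.81801e+02 -3.40000e-01] 0.121
module ('top',) [4.76849e+02 3.78526e+02 3.10000e-01] 0.051
module ('side',) [4.77437e+02 3.78103e+02 2.71000e-01] 0.022
module ('top', 'side') [4.77454e+02 3.78386e+02 2.78000e-01] 0.042
board ('top',) [4.36955e+02 2.20449e+02 4.00000e-03] 0.03
board ('side',) [ 4.37257e+02  2.16104e+02 -5.00000e-03] 0.044
board ('top', 'side') [ 4.37007e+02  2.19743e+02 -2.00000e-03] 0.043
holder ('top',) [ 4.71245e+02 -2.07399e+02 -1.50000e-02  1.07190e+01] 0.1
holder ('side',) [ 4.72036e+02 -2.09541e+02 -1.00000e-03  8.02600e+00] 0.048
holder ('top', 'side') [ 4.71458e+02 -2.08913e+02 -1.40000e-02  9.90600e+00] 0.08
```

```bash
cat > ov.py <<'E'
from fit import *
import itertools
def overlay(c,img,items,roi,f,out):
    x,y,w,h=roi;im=cv2.resize(img[y:y+h,x:x+w],None,fx=f,fy=f,interpolation=cv2.INTER_CUBIC)
    for n,p,z0 in items:
        r=R.from_rotvec([0,0,p[2]])
        for b in boxes(n,p):
            q=(proj(c,r.apply(b)+[p[0],p[1],z0])-[x,y]+.5)*f-.5
            for i,j in itertools.combinations(range(8),2):
                if bin(i^j).count('1')==1: cv2.line(im,tuple(int(v) for v in q[i]),tuple(int(v) for v in q[j]),(0,0,255),1,cv2.LINE_AA)
    cv2.imwrite(out,im)
E
cat > p0.py <<'E'
ITEMS=[('heatsink',[671.2,.8,-.11],0),('fan',[473.3,8.3,-.35],0),('battery',[480.5,-382,-.34],0),('module',[477.2,378.4,.29],0),('board',[437,219.5,0],0),('holder',[471.5,-208.5,-.012,9.9],0)]
E
python3 - <<'E'
from ov import *;from p0 import *
t=np.load('cap_top.npz')['p'];s=np.load('cap_side.npz')['p']
overlay('top',t,ITEMS,(140,160,160,130),5,'pics/o1.png')
overlay('top',t,ITEMS,(320,200,120,85),6,'pics/o2.png')
overlay('side',s,ITEMS,(210,110,160,150),4,'pics/o3.png')
overlay('side',s,ITEMS,(220,280,150,140),4,'pics/o4.png')
E
```

```text
(no output)
```

View pics/o1.png

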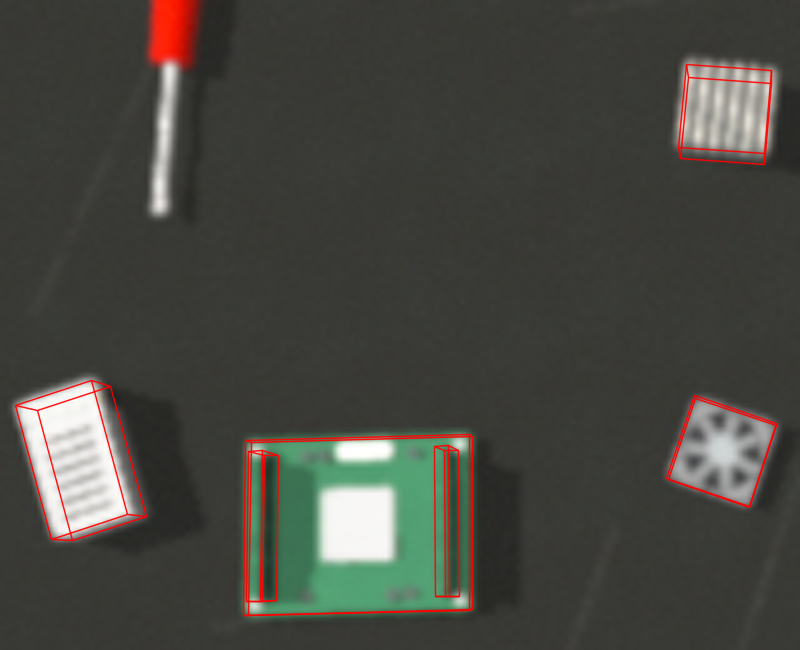

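View pics/o2.png

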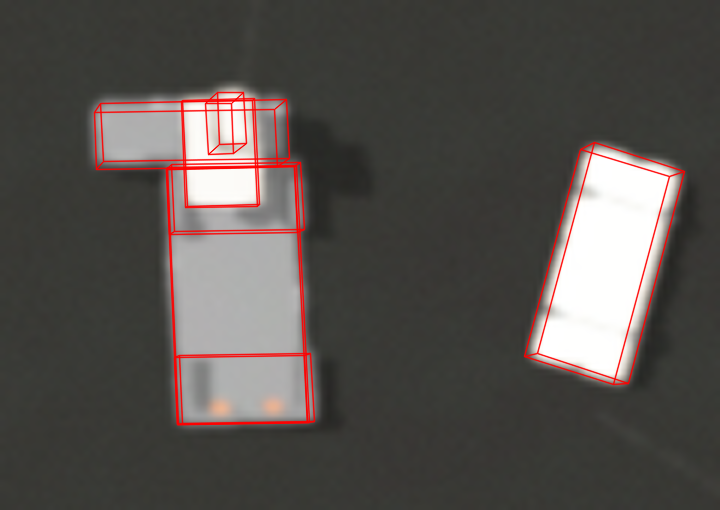

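View pics/o3.png

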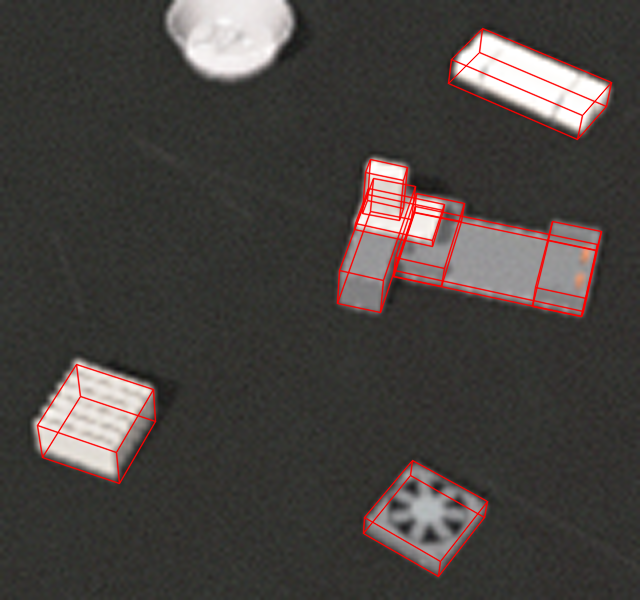

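View pics/o4.png

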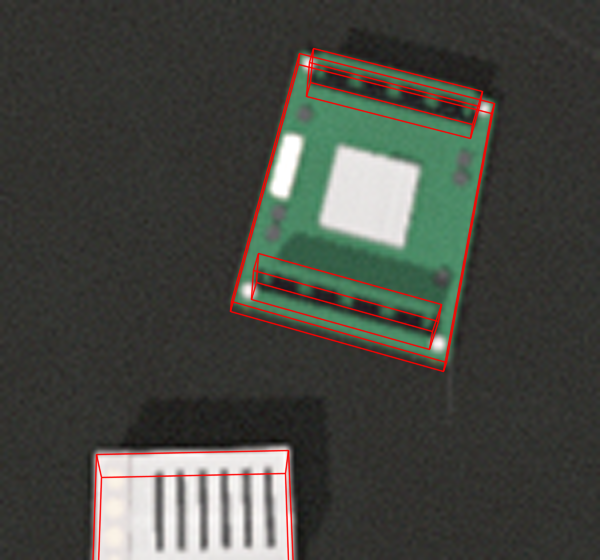

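```bash
cat > plan.py <<'E'
import sys
from h import *
def plan(x,y,z,psi):
    s=sense();Rc=quat(s['tool_rot']);Rt=R.from_rotvec([0,0,psi])*R.from_rotvec([np.pi,0,0])
    d=np.array([x,y,z])-s['tcp_pos']
    print('t',round(s['t'],2),'pos',np.round(s['tcp_pos'],1),'gap',round(float(s['finger_gap']),1),'F',np.round(s['ft_force'],1),'j6',round(s['joints'][5],2))
    print('turn deg',np.round((Rc.inv()*Rt).as_rotvec(degrees=True),2),'shift now',np.round(Rc.inv().apply(d),1),'after turn',np.round(Rt.inv().apply(d),1))
plan(*map(float,sys.argv[1:5]))
E
python3 plan.py 673 0.8 150 1.46
```

```text
t 1.2 pos [ 157.6 -552.9  231.3] gap 85.6 F [-0.6  0.3 -0.2] j6 -0.21
turn deg [-1.000e-02 -0.000e+00 -6.773e+01] shift now [ 647.5 -391.1   81.3] after turn [607.3 451.   81.3]
```

```bash
python3 -m jog '[[0,0,0,0,0,0,-8.4],[0,0,0,0,0,0,-8.4],[0,0,0,0,0,0,-8.4],[0,0,0,0,0,0,-8.4],[0,0,0,0,0,0,-8.4],[0,0,0,0,0,0,-8.4],[0,0,0,0,0,0,-8.4],[0,0,0,0,0,0,-8.4]]' 40; python3 plan.py 673 0.8 150 1.46
```

```text
t: 2.0
tcp_pos: [157.7, -552.9, 231.3]
tool_rot: [-0.0, 0.738, 0.674, 0.0]
ft_force: [0.8, 0.4, 0.2]
finger_gap: 85.4
t 2.0 pos [ 157.7 -552.9  231.3] gap 85.4 F [0.8 0.4 0.2] j6 -1.41
turn deg [ 0.   -0.    1.15] shift now [598.2 463.   81.3] after turn [607.3 450.9  81.3]
```

```bash
python3 -m jog '[[0,38,28,0,0,0,0],[0,38,28,0,0,0,0],[0,38,28,0,0,0,0],[0,38,28,0,0,0,0],[0,38,28,0,0,0,0],[0,38,28,0,0,0,0],[0,38,28,0,0,0,0],[0,38,28,0,0,0,0],[0,38,28,0,0,0,0],[0,38,28,0,0,0,0]]'; python3 plan.py 673 0.8 100 1.46
```

```text
t: 3.0
tcp_pos: [478.2, -191.5, 231.9]
tool_rot: [0.003, 0.741, 0.672, -0.001]
ft_force: [0.7, -1.5, -0.3]
finger_gap: 85.3
t 3.0 pos [ 478.2 -191.5  231.9] gap 85.3 F [ 0.7 -1.5 -0.3] j6 -0.51
turn deg [0.22 0.33 0.72] shift now [211.2 174.5 131.3] after turn [212.6 172.4 131.9]
```

```bash
python3 -m jog '[[0,35,29,0,0,0,0],[0,35,29,0,0,0,0],[0,35,29,0,0,0,0.7],[0,35,29,20,0,0,0],[0,35,29,20,0,0,0],[0,25,20,30,0,0,0],[0,10,8,30,0,0,0],[0,0,0,10,0,0,0],[0,0,0,0,0,0,0]]'; python3 plan.py 673 0.8 8 1.46
```

```text
t: 3.9
tcp_pos: [682.2, 11.9, 121.1]
tool_rot: [0.007, 0.742, 0.67, 0.001]
ft_force: [-0.6, -0.1, 1.0]
finger_gap: 85.4
t 3.9 pos [682.2  11.9 121.1] gap 85.4 F [-0.6 -0.1  1. ] j6 -0.05
turn deg [0.68 0.42 0.5 ] shift now [-11.2  -9.4 113.1] after turn [-12.1  -8.  113.1]
```

```bash
python3 -m jog '[[0,-11.5,-9,20,0.7,0.4,0.5],[0,0,0,20,0,0,0],[0,0,0,0,0,0,0]]'; python3 plan.py 673 0.8 8 1.46; python3 - <<'E'
from h import *
p,d=capture('side');x,y,w,h=170,90,150,150
cv2.imwrite('pics/s1.png',cv2.resize(p[y:y+h,x:x+w],None,fx=4,fy=4,interpolation=cv2.INTER_CUBIC))
E
```

```text
t: 4.2
tcp_pos: [673.3, -1.9, 85.4]
tool_rot: [0.002, 0.746, 0.666, 0.001]
ft_force: [0.0, 0.4, -0.2]
finger_gap: 85.4
t 4.2 pos [673.3  -1.9  85.4] gap 85.4 F [ 0.   0.4 -0.2] j6 -0.07
turn deg [ 0.29  0.06 -0.13] shift now [ 2.7 -1.  77.4] after turn [ 2.6 -0.6 77.4]
```

View pics/s1.png

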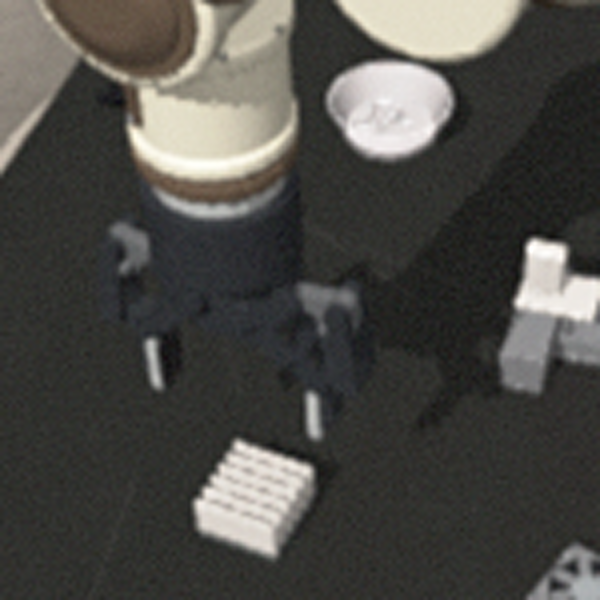

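```bash
python3 -m jog '[[0,2.5,-0.8,30,0,0,0],[0,0,0,30,0,0,0],[0,0,0,16,0,0,0],[0,0,0,0,0,0,0],[1,0,0,0,0,0,0],[1,0,0,0,0,0,0],[1,0,0,0,0,0,0],[1,0,0,0,0,0,0],[1,0,0,0,0,0,0]]' 40; python3 plan.py 673 0.8 8 1.46;
```

```text
t: 5.15
tcp_pos: [686.0, -4.4, 32.5]
tool_rot: [0.014, 0.747, 0.665, 0.01]
ft_force: [-0.3, -0.2, 1.1]
finger_gap: 12.2
t 5.15 pos [686.   -4.4  32.5] gap 12.2 F [-0.3 -0.2  1.1] j6 -0.06
turn deg [ 1.95  0.25 -0.25] shift now [  3.8 -14.4  24. ] after turn [  3.8 -13.5  24.5]
```

```bash
python3 -m jog '[[1,0,0,0,0,0,0],[1,0,0,0,0,0,0]]'; python3 plan.py 673 0.8 8 1.46; python3 - <<'E'
from h import *
p,d=capture('side');x,y,w,h=170,90,150,150
cv2.imwrite('pics/s2.png',cv2.resize(p[y:y+h,x:x+w],None,fx=4,fy=4,interpolation=cv2.INTER_CUBIC))
s=sense();print(s['joints'],s['joint_efforts'],s['ft_force'],s['wrist_torque'])
E
```

```text
t: 5.35
tcp_pos: [687.0, -4.6, 33.6]
tool_rot: [0.015, 0.747, 0.665, 0.01]
ft_force: [-0.2, 0.3, 0.4]
finger_gap: -0.2
t 5.35 pos [687.   -4.6  33.6] gap -0.2 F [-0.2  0.3  0.4] j6 -0.06
turn deg [ 2.08  0.26 -0.25] shift now [  3.9 -15.4  25.1] after turn [  3.8 -14.5  25.6]
[-0.18120445  0.61414103  1.41955516 -0.00230525  1.07145996 -0.06499009] [ 1.38721030e-02 -5.26875293e+01 -2.91969717e+01 -8.43168295e-03
 -1.23267397e-01 -1.16305387e-05] [ 0.53501902 -0.45603409 -0.14102365] [-0.01794791  0.04432919 -0.00608703]
```

View pics/s2.png

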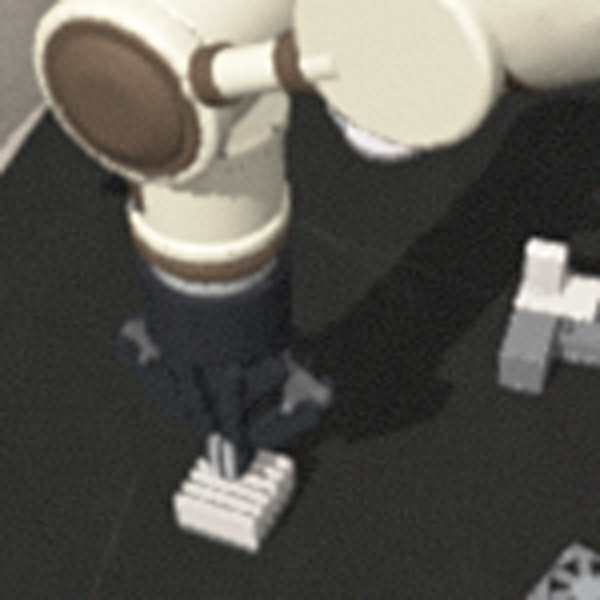

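```bash
python3 -m jog '[[0.3,0,0,-20,0,0,0]]';python3 -m jog '[[0,0,0,-20,0,0,0]]';python3 -m jog '[[0,0,0,-20,0,0,0]]'; python3 -m jog '[[0,0,0,0,0,0,0]]'; python3 -m jog '[[0,0,0,0,0,0,0]]'
```

```text
t: 5.5
tcp_pos: [683.5, -4.0, 50.1]
tool_rot: [0.012, 0.747, 0.665, 0.008]
ft_force: [-0.4, -0.4, -0.6]
finger_gap: 13.5
t: 5.6
tcp_pos: [682.5, -3.8, 70.0]
tool_rot: [0.012, 0.747, 0.665, 0.008]
ft_force: [0.3, 0.6, 0.6]
finger_gap: 28.3
t: 5.7
tcp_pos: [681.2, -3.5, 89.7]
tool_rot: [0.011, 0.747, 0.665, 0.007]
ft_force: [-0.2, -0.3, -0.9]
finger_gap: 43.4
t: 5.8
tcp_pos: [683.5, -3.9, 93.1]
tool_rot: [0.013, 0.747, 0.665, 0.009]
ft_force: [0.6, -0.3, 0.0]
finger_gap: 57.9
t: 5.9
tcp_pos: [683.1, -3.8, 92.3]
tool_rot: [0.013, 0.747, 0.665, 0.009]
ft_force: [-0.0, 0.6, -0.2]
finger_gap: 71.9
```

```bash
python3 -m jog '[[0,-30,0,-20,0,0,0],[0,-40,0,0,0,0,0],[0,-40,0,0,0,0,0],[0,-40,0,0,0,0,0],[0,0,0,0,0,0,0]]'; cat > meas.py <<'E'
import sys
from ov import *;import p0
# usage: meas.py tag name:z0 ... 
tag=sys.argv[1];caps={c:capture(c) for c in('top','side')}
CAMS=('top','side')
items=[];pos={i[0]:i[1] for i in p0.ITEMS}
for a in sys.argv[2:]:
    n,z0,*r=a.split(':');z0=float(z0);p=[float(v) for v in r[0].split(',')] if r else pos[n]
    mm={}
    for c in CAMS:
        q=silhouettes(c,n)
        if n=='holder':
            g=silhouettes(c,'gate')
        if q:
            print(n,c,round(q[0]['conf'],2),np.round(q[0]['at']),q[0]['mask'].sum());mm[c]=q[0]['mask']
            if n=='holder' and g and np.linalg.norm(np.subtract(g[0]['at'],q[0]['at']))<60: mm[c]=mm[c]|g[0]['mask']
    for k in [(c,) for c in mm]+[tuple(mm)]:
        x,f=fit(n,p,{c:mm[c] for c in k},z0);print(n,k,np.round(x,3),round(f,3))
    items.append((n,x,z0))
for c in CAMS:
    qs=np.vstack([proj(c,[[x[0],x[1],z0]]) for n,x,z0 in items]);a=qs.min(0)-55;b=qs.max(0)+55
    a=np.clip(a,0,[559,419]).astype(int);b=np.clip(b,0,[559,419]).astype(int);w,h=b-a
    overlay(c,caps[c][0],items,(a[0],a[1],w,h),min(5,800/w,600/h),f'pics/{tag}_{c}.png')
E
python3 meas.py a heatsink:0
```

```text
t: 6.4
tcp_pos: [661.7, -155.0, 105.4]
tool_rot: [0.009, 0.745, 0.667, 0.007]
ft_force: [-0.0, 0.2, 0.6]
finger_gap: 85.2
heatsink top 0.72 [288. 177.] 312
heatsink side 0.85 [227. 211.] 565
heatsink ('top',) [ 6.83858e+02  5.42000e-01 -1.12000e-01] 0.081
heatsink ('side',) [ 6.86034e+02 -2.03300e+00 -1.28000e-01] 0.07
heatsink ('top', 'side') [ 6.8498e+02 -4.0000e-02 -8.0000e-02] 0.092
```

```bash
ls pics; python3 plan.py 673 0.8 8 1.46
```

```text
a_side.png
a_top.png
o1.png
o2.png
o3.png
o4.png
s1.png
s2.png
side0.png
sidez.png
sidez2.png
top0.png
topz.png
topz2.png
t 6.6 pos [ 662.7 -148.9  105.8] gap 85.6 F [ 0.4 -0.   0. ] j6 -0.3
turn deg [1.28 0.01 0.31] shift now [150.   -7.7  97.7] after turn [149.9  -6.3  97.8]
```

```bash
python3 -m jog '[[0,30,0,0,1.2,0,0],[0,30,0,0,0,0,0],[0,30,0,0,0,0,0],[0,30,0,0,0,0,0],[0,15,0,0,0,0,0],[0,8,0,0,0,0,0],[0,0,0,0,0,0,0],[0,0,0,0,0,0,0]]';python3 plan.py 684.5 -0.5 60 1.46
```

```text
t: 7.4
tcp_pos: [677.0, 6.9, 103.4]
tool_rot: [-0.001, 0.74, 0.673, -0.001]
ft_force: [0.6, 0.2, -0.3]
finger_gap: 85.7
t 7.4 pos [677.    6.9 103.4] gap 85.7 F [ 0.6  0.2 -0.3] j6 -0.07
turn deg [-0.12  0.    0.89] shift now [-6.6  8.2 43.4] after turn [-6.5  8.2 43.4]
```

```bash
python3 -m jog '[[0,-6.5,8,20,0,0,0.9],[0,0,0,20,0,0,0],[0,0,0,0,0,0,0]]';python3 plan.py 684.5 -0.5 8 1.46
```

```text
t: 7.7
tcp_pos: [685.4, -4.6, 63.6]
tool_rot: [0.001, 0.747, 0.665, -0.0]
ft_force: [-0.8, 0.6, -0.4]
finger_gap: 85.1
t 7.7 pos [685.4  -4.6  63.6] gap 85.1 F [-0.8  0.6 -0.4] j6 -0.07
turn deg [ 0.03  0.08 -0.24] shift now [ 4.  -1.4 55.6] after turn [ 3.9 -1.3 55.6]
```

Descend row by row, watching.

```bash
for i in 1 ; do python3 -m jog '[[0,2,-1,20,0,0,0]]'; python3 -m jog '[[0,0,0,20,0,0,0]]'; python3 -m jog '[[0,0,0,12,0,0,0]]'; python3 -m jog '[[0,0,0,0,0,0,0]]';python3 -m jog '[[0,0,0,0,0,0,0]]'; done; python3 plan.py 684.5 -0.5 8 1.46
```

```text
t: 7.8
tcp_pos: [687.7, -4.6, 47.3]
tool_rot: [0.004, 0.747, 0.665, 0.002]
ft_force: [0.7, -0.3, 0.3]
finger_gap: 85.5
t: 7.9
tcp_pos: [688.0, -5.6, 27.6]
tool_rot: [0.004, 0.747, 0.664, 0.002]
ft_force: [-0.4, -0.6, -1.0]
finger_gap: 85.2
t: 8.0
tcp_pos: [688.0, -6.8, 15.2]
tool_rot: [0.004, 0.748, 0.664, 0.002]
ft_force: [0.2, 0.7, 0.2]
finger_gap: 85.6
t: 8.1
tcp_pos: [686.8, -7.3, 13.8]
tool_rot: [0.003, 0.748, 0.664, 0.001]
ft_force: [-0.4, 0.2, -0.6]
finger_gap: 85.6
t: 8.2
tcp_pos: [687.4, -7.9, 14.8]
tool_rot: [0.003, 0.748, 0.663, 0.001]
ft_force: [-0.1, 0.6, 1.1]
finger_gap: 85.5
t 8.2 pos [687.4  -7.9  14.8] gap 85.5 F [-0.1  0.6  1.1] j6 -0.06
turn deg [ 0.36  0.16 -0.54] shift now [ 7.  -3.8  6.8] after turn [ 7.  -3.7  6.8]
```

```bash
python3 -m jog '[[0.3,5,-3,6,0.3,0,-0.5]]'; python3 -m jog '[[0.4,0,0,1,0,0,0]]';python3 -m jog '[[0.6,0,0,1,0,0,0]]';python3 -m jog '[[1,0,0,0,0,0,0]]'; python3 plan.py 684.5 -0.5 8 1.46
```

```text
t: 8.3
tcp_pos: [686.6, -3.5, 10.8]
tool_rot: [0.003, 0.746, 0.666, 0.0]
ft_force: [0.1, -0.5, 0.3]
finger_gap: 73.4
t: 8.4
tcp_pos: [686.3, -2.7, 9.7]
tool_rot: [0.002, 0.745, 0.667, 0.0]
ft_force: [-0.5, 0.1, 0.2]
finger_gap: 58.6
t: 8.5
tcp_pos: [687.2, -2.8, 10.0]
tool_rot: [0.003, 0.745, 0.667, 0.001]
ft_force: [-1.0, -1.3, 3.7]
finger_gap: 49.0
t: 8.6
tcp_pos: [687.5, -2.7, 10.5]
tool_rot: [0.004, 0.745, 0.667, 0.001]
ft_force: [-0.2, 0.3, -0.9]
finger_gap: 48.9
t 8.6 pos [687.5  -2.7  10.5] gap 48.9 F [-0.2  0.3 -0.9] j6 -0.07
turn deg [0.37 0.2  0.02] shift now [ 1.9 -3.2  2.4] after turn [ 1.9 -3.2  2.5]
```

```bash
python3 -m jog '[[1,0,0,-15,0,0,0],[1,0,0,-30,0,0,0],[1,0,0,-30,0,0,0],[1,0,0,-15,0,0,0],[1,0,0,0,0,0,0]]'; python3 plan.py 437 217.5 110 1.571; python3 - <<'E'
from h import *
for c,f in(('top',200),('side',190)):
    p=np.load(f'cap_{c}.npz')['p'];u0,v0={'top':(211,265),'side':(312,329)}[c]
    w=p[v0-22:v0+23,u0-22:u0+23];m=(w.min(2)>150).astype(np.uint8)
    n,l,st,ce=cv2.connectedComponentsWithStats(m);i=l[22,22];print(c,st[i],ce[i]+[u0-22,v0-22],ray(c,ce[i]+[u0-22,v0-22],15),cv2.minAreaRect(np.argwhere(l==i)[:,::-1].astype(np.float32)))
E
```

```text
t: 9.1
tcp_pos: [686.4, -1.8, 105.8]
tool_rot: [0.003, 0.745, 0.667, 0.001]
ft_force: [-0.0, 0.7, -0.7]
finger_gap: 49.2
t 9.1 pos [686.4  -1.8 105.8] gap 49.2 F [-0.   0.7 -0.7] j6 -0.07
turn deg [ 0.31  0.2  -6.32] shift now [ 190.6 -272.    -6.3] after turn [ 219.4 -249.4   -4.2]
top [ 15  14  15  16 226] [210.96460177 264.23451327] [437.69905382 218.9408744   15.        ] ((22.0, 21.5), (15.0, 14.0), 90.0)
side [ 10   9  25  26 456] [311.98903509 328.66885965] [436.71390395 219.64675515  15.        ] ((22.088237762451172, 21.647058486938477), (21.828205108642578, 21.100597381591797), 14.03624439239502)
```

```bash
python3 -m jog '[[1,0,0,0,0.3,0.2,-6.3],[1,15,-17,0,0,0,0],[1,28,-32,0,0,0,0],[1,28,-32,0,0,0,0],[1,28,-32,0,0,0,0],[1,28,-32,0,0,0,0],[1,28,-32,0,0,0,0],[1,28,-32,0,0,0,0],[1,15,-17,0,0,0,0],[1,0,0,0,0,0,0]]'; python3 plan.py 437 217.5 110 1.571
```

```text
t: 10.1
tcp_pos: [444.9, 200.1, 95.5]
tool_rot: [-0.004, 0.707, 0.707, -0.005]
ft_force: [-0.1, -0.6, -1.7]
finger_gap: 49.3
t 10.1 pos [444.9 200.1  95.5] gap 49.3 F [-0.1 -0.6 -1.7] j6 0.17
turn deg [-0.71  0.04  0.04] shift now [ 17.4  -8.  -14.4] after turn [ 17.4  -7.8 -14.5]
```

```bash
python3 -m jog '[[1,0,0,0,0,0,0]]'; python3 plan.py 437 217.5 80 1.571
```

```text
t: 10.2
tcp_pos: [444.4, 200.1, 94.9]
tool_rot: [-0.004, 0.706, 0.708, -0.005]
ft_force: [0.8, -1.2, -1.0]
finger_gap: 48.8
t 10.2 pos [444.4 200.1  94.9] gap 48.8 F [ 0.8 -1.2 -1. ] j6 0.17
turn deg [-0.75  0.07  0.1 ] shift now [17.4 -7.2 14.9] after turn [17.4 -7.4 14.9]
```

```bash
python3 -m jog '[[1,10,-5,8,-0.7,0,0],[1,6,-2,6,0,0,0],[1,0,0,0,0,0,0]]'; python3 plan.py 437 217.5 80 1.571; python3 - <<'E'
from h import *
p,d=capture('side');np.savez('held_side.npz',p=p,d=d);r=silhouettes('side','heatsink');m=r[0]['mask'];print(r[0]['conf'],r[0]['at'],m.sum());np.save('held_m.npy',m)
x,y,w,h=220,220,150,150
cv2.imwrite('pics/s3.png',cv2.resize(p[y:y+h,x:x+w],None,fx=4,fy=4,interpolation=cv2.INTER_CUBIC))
E
```

```text
t: 10.5
tcp_pos: [439.4, 214.6, 79.8]
tool_rot: [0.001, 0.707, 0.707, -0.001]
ft_force: [0.4, 0.4, -1.0]
finger_gap: 49.5
t 10.5 pos [439.4 214.6  79.8] gap 49.5 F [ 0.4  0.4 -1. ] j6 0.21
turn deg [-0.01  0.11 -0.06] shift now [ 2.9 -2.4 -0.2] after turn [ 2.9 -2.4 -0.2]
0.64 [314.0, 311.3] 863
```

View pics/s3.png

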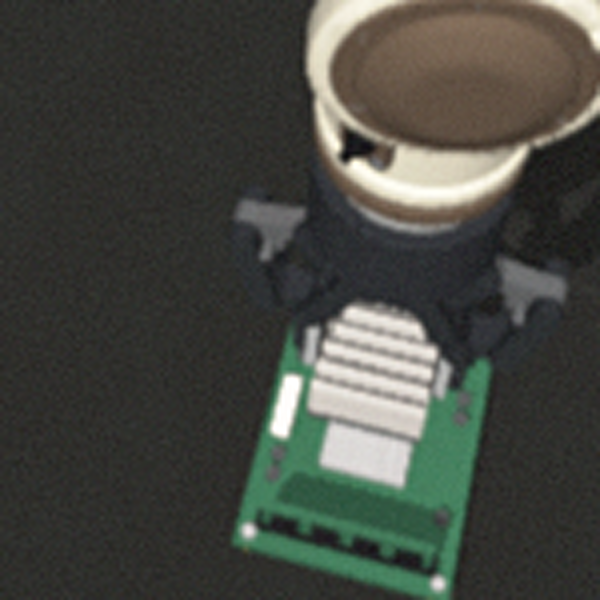

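```bash
python3 - <<'E'
from h import *
for q in((308,412),(418,437)): print(ray('side',(q[0]/4+220,q[1]/4+220),69.5))
E
```

```text
[463.83165784 240.25379578  69.5       ]
[414.42770955 238.31184992  69.5       ]
```

```bash
python3 -m jog '[[1,4.5,-2,15,0,0,0],[1,0,0,15,0,0,0],[1,0,0,8,0,0,0],[1,0,0,0,0,0,0]]'; python3 plan.py 437.2 219.5 27 1.571
```

```text
t: 11.0
tcp_pos: [442.2, 217.4, 43.4]
tool_rot: [0.003, 0.709, 0.706, 0.001]
ft_force: [-0.3, 0.2, -1.5]
finger_gap: 49.0
t 11.0 pos [442.2 217.4  43.4] gap 49.0 F [-0.3  0.2 -1.5] j6 0.22
turn deg [ 0.33  0.09 -0.24] shift now [ 2.1 -5.1 16.4] after turn [ 2.1 -5.  16.4]
```

```bash
python3 -m jog '[[1,2,-5,6,0.3,0,-0.2],[1,0,0,5,0,0,0]]'; python3 plan.py 437.2 219.5 27 1.571;  python3 -m jog '[[1,0,-1.5,3,0,0,0]]';python3 plan.py 437.2 219.5 27 1.571
```

```text
t: 11.2
tcp_pos: [438.5, 219.4, 33.3]
tool_rot: [0.001, 0.707, 0.707, 0.001]
ft_force: [0.4, 0.1, -1.7]
finger_gap: 49.1
t 11.2 pos [438.5 219.4  33.3] gap 49.1 F [ 0.4  0.1 -1.7] j6 0.22
turn deg [ 0.15  0.06 -0.07] shift now [ 0.1 -1.4  6.3] after turn [ 0.1 -1.3  6.3]
t: 11.3
tcp_pos: [437.4, 219.4, 30.3]
tool_rot: [0.002, 0.707, 0.707, 0.001]
ft_force: [0.1, 0.3, -0.8]
finger_gap: 49.1
t 11.3 pos [437.4 219.4  30.3] gap 49.1 F [ 0.1  0.3 -0.8] j6 0.22
turn deg [ 0.2   0.05 -0.07] shift now [ 0.1 -0.2  3.3] after turn [ 0.1 -0.2  3.3]
```

```bash
python3 -m jog '[[1,0,0,2,0,0,0]]'; python3 -m jog '[[1,0,0,2,0,0,0]]'; python3 -m jog '[[1,0,0,1.5,0,0,0]]'; python3 plan.py 437.2 219.5 25 1.571
```

```text
t: 11.4
tcp_pos: [437.0, 219.4, 28.0]
tool_rot: [0.001, 0.707, 0.707, 0.001]
ft_force: [-0.9, 0.1, -1.3]
finger_gap: 49.3
t: 11.5
tcp_pos: [437.2, 219.5, 26.0]
tool_rot: [0.002, 0.707, 0.707, 0.001]
ft_force: [0.7, -0.6, -0.3]
finger_gap: 49.0
t: 11.6
tcp_pos: [437.2, 219.6, 24.9]
tool_rot: [0.001, 0.707, 0.707, 0.001]
ft_force: [-7.2, -2.1, 15.4]
finger_gap: 49.0
t 11.6 pos [437.2 219.6  24.9] gap 49.0 F [-7.2 -2.1 15.4] j6 0.22
turn deg [ 0.17  0.06 -0.05] shift now [-0.1  0.  -0.1] after turn [-0.1  0.  -0.1]
```

```bash
python3 -m jog '[[1,0,0,-0.5,0,0,0],[0.3,0,0,0,0,0,0],[0.2,0,0,0,0,0,0]]'; python3 -m jog '[[0.2,0,0,-5,0,0,0],[0.2,0,0,-20,0,0,0],[0.1,0,0,-30,0,0,0],[0,0,0,-20,0,0,0],[0,0,0,0,0,0,0]]';python3 plan.py 473.3 8.3 100 1.22
```

```text
t: 11.9
tcp_pos: [438.0, 219.8, 26.1]
tool_rot: [0.002, 0.707, 0.707, 0.001]
ft_force: [-0.6, 0.3, 1.1]
finger_gap: 68.1
t: 12.4
tcp_pos: [437.5, 219.7, 104.2]
tool_rot: [0.002, 0.707, 0.707, 0.001]
ft_force: [0.6, -1.2, -0.8]
finger_gap: 85.4
t 12.4 pos [437.5 219.7 104.2] gap 85.4 F [ 0.6 -1.2 -0.8] j6 0.22
turn deg [ 0.24 -0.   20.06] shift now [-211.4   35.9    4.5] after turn [-186.2  106.3    4.2]
```

Now toward the fan; stop partway and check the heat sink.

```bash
python3 -m jog '[[0,0,0,0,0,0,7],[0,0,0,0,0,0,7],[0,0,0,0,0,0,6],[0,-20,11,0,0,0,0],[0,-35,20,0,0,0,0],[0,-35,20,0,0,0,0],[0,-35,20,0,0,0,0],[0,-30,17,0,0,0,0],[0,-15,9,0,0,0,0],[0,0,0,0,0,0,0]]';python3 plan.py 473.3 8.3 100 1.22; python3 meas.py b heatsink:15:437,219,0
```

```text
t: 13.4
tcp_pos: [465.1, 19.9, 96.7]
tool_rot: [-0.0, 0.823, 0.568, -0.001]
ft_force: [-0.5, 0.1, 1.0]
finger_gap: 85.5
t 13.4 pos [465.1  19.9  96.7] gap 85.5 F [-0.5  0.1  1. ] j6 0.14
turn deg [-0.09  0.03 -0.64] shift now [-7.9 11.8 -3.3] after turn [-8.  11.7 -3.3]
heatsink top 0.56 [210. 264.] 337
heatsink side 0.81 [310. 328.] 828
heatsink ('top',) [ 4.36575e+02  2.22735e+02 -1.70000e-02] 0.087
heatsink ('side',) [ 4.37604e+02  2.20070e+02 -1.30000e-02] 0.074
heatsink ('top', 'side') [ 4.36919e+02  2.21888e+02 -1.60000e-02] 0.097
```

```bash
python3 plan.py 473.3 8.3 100 1.22
```

```text
t 13.6 pos [464.6  22.8  96.9] gap 85.6 F [0.5 0.2 0.2] j6 0.15
turn deg [-0.13 -0.   -0.4 ] shift now [-10.5  13.2  -3.1] after turn [-10.6  13.2  -3.1]
```

View pics/b_top.png

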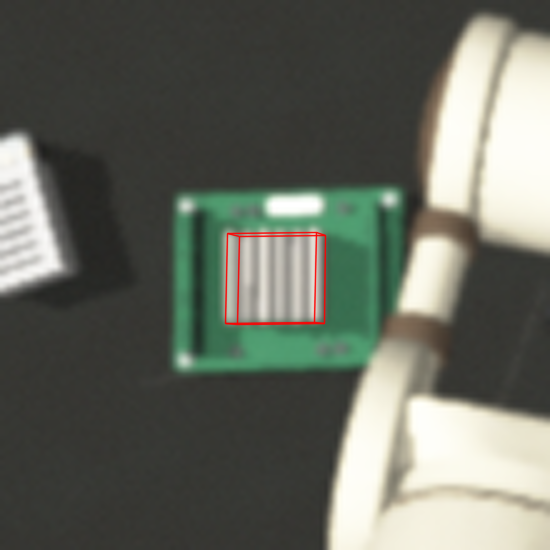

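View pics/b_side.png

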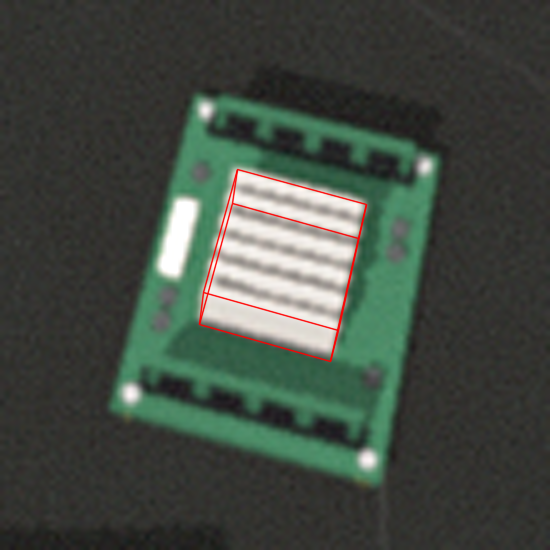

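```bash
python3 -m jog '[[0,-6,8,15,0,0,-0.4],[0,-4,5,15,0,0,0],[0,0,0,15,0,0,0],[0,0,0,0,0,0,0]]';python3 plan.py 473.3 8.3 30 1.22;python3 - <<'E'
from h import *
p,d=capture('side')
x,y,w,h=240,150,150,130
cv2.imwrite('pics/s4.png',cv2.resize(p[y:y+h,x:x+w],None,fx=4,fy=4,interpolation=cv2.INTER_CUBIC))
E
```

```text
t: 14.0
tcp_pos: [473.4, 13.2, 50.7]
tool_rot: [-0.001, 0.817, 0.576, 0.0]
ft_force: [-0.6, -0.0, -0.2]
finger_gap: 85.4
t 14.0 pos [473.4  13.2  50.7] gap 85.4 F [-0.6 -0.  -0.2] j6 0.11
turn deg [-0.07 -0.06  0.44] shift now [-4.7  1.6 20.7] after turn [-4.6  1.6 20.7]
```

View pics/s4.png

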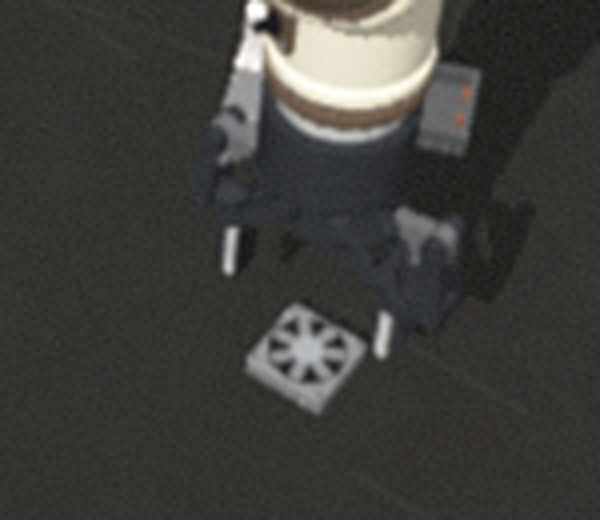

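```bash
python3 -m jog '[[0,-4.5,1.5,15,0,0,0.4],[0,0,0,12,0,0,0],[0.2,0,0,0,0,0,0]]';python3 plan.py 473.3 8.3 2 1.22
```

```text
t: 14.35
tcp_pos: [476.1, 9.9, 26.3]
tool_rot: [0.001, 0.818, 0.575, 0.002]
ft_force: [-0.7, 0.0, -0.7]
finger_gap: 73.1
t 14.35 pos [476.1   9.9  26.3] gap 73.1 F [-0.7  0.  -0.7] j6 0.11
turn deg [ 0.28 -0.12  0.23] shift now [-2.5 -2.2 24.3] after turn [-2.5 -2.  24.3]
```

```bash
python3 -m jog '[[0.2,-2.5,-2,10,0.3,0,0.2],[0.2,0,0,8,0,0,0]]';python3 -m jog '[[0.2,0,0,4,0,0,0]]';python3 plan.py 473.3 8.3 2 1.22
```

```text
t: 14.55
tcp_pos: [474.9, 8.4, 9.2]
tool_rot: [0.001, 0.819, 0.573, 0.002]
ft_force: [0.4, -0.1, 0.1]
finger_gap: 68.5
t: 14.65
tcp_pos: [474.7, 8.5, 4.6]
tool_rot: [0.0, 0.819, 0.573, 0.002]
ft_force: [-0.3, 0.4, -0.6]
finger_gap: 68.1
t 14.65 pos [474.7   8.5   4.6] gap 68.1 F [-0.3  0.4 -0.6] j6 0.11
turn deg [ 0.15 -0.15  0.09] shift now [-0.7 -1.3  2.6] after turn [-0.7 -1.3  2.6]
```

```bash
python3 -m jog '[[0.3,0,-1,2.5,0,0,0]]' 30;python3 -m jog '[[0.5,0,0,0,0,0,0]]';python3 -m jog '[[1,0,0,0,0,0,0]]';python3 -m jog '[[1,0,0,0,0,0,0]]'; python3 plan.py 473.3 8.3 80 1.22
```

```text
t: 14.75
tcp_pos: [473.7, 8.8, 1.7]
tool_rot: [0.0, 0.819, 0.573, 0.002]
ft_force: [0.5, -0.9, -0.4]
finger_gap: 59.7
t: 14.85
tcp_pos: [473.4, 9.0, 1.4]
tool_rot: [-0.0, 0.819, 0.573, 0.001]
ft_force: [1.4, 0.3, -1.6]
finger_gap: 48.9
t: 14.95
tcp_pos: [473.5, 8.9, 1.5]
tool_rot: [-0.0, 0.819, 0.573, 0.002]
ft_force: [0.7, -0.2, 0.5]
finger_gap: 49.1
t: 15.05
tcp_pos: [473.6, 8.9, 1.6]
tool_rot: [0.0, 0.819, 0.573, 0.002]
ft_force: [-0.1, 0.2, -0.2]
finger_gap: 49.3
t 15.05 pos [473.6   8.9   1.6] gap 49.3 F [-0.1  0.2 -0.2] j6 0.11
turn deg [ 0.11 -0.15  0.08] shift now [ -0.5   0.1 -78.4] after turn [ -0.7  -0.1 -78.4]
```

```bash
python3 -m jog '[[1,0,0,-10,0,0,0],[1,0,0,-25,0,0,0],[1,0,0,-30,0,0,0],[1,0,0,-25,0,0,-5],[1,0,0,-10,0,0,-7.5],[1,0,0,0,0,0,-7.5],[1,0,0,0,0,0,0]]'; python3 plan.py 437 220.5 95 1.571
```

```text
t: 15.75
tcp_pos: [474.0, 8.6, 110.6]
tool_rot: [0.002, 0.703, 0.711, 0.003]
ft_force: [-0.9, 0.1, -0.6]
finger_gap: 49.1
t 15.75 pos [474.    8.6 110.6] gap 49.1 F [-0.9  0.1 -0.6] j6 -0.25
turn deg [ 0.37 -0.04  0.67] shift now [212.3 -34.5  15.6] after turn [211.9 -36.9  15.6]
```

```bash
python3 -m jog '[[1,15,-3,0,0.3,0,0.6],[1,30,-5,0,0,0,0],[1,38,-7,0,0,0,0],[1,38,-7,0,0,0,0],[1,38,-7,0,0,0,0],[1,25,-5,0,0,0,0],[1,12,-2,0,0,0,0],[1,0,0,0,0,0,0],[1,0,0,0,0,0,0]]'; python3 plan.py 437 220.5 80 1.571
```

```text
t: 16.65
tcp_pos: [438.3, 211.1, 113.1]
tool_rot: [0.001, 0.718, 0.696, 0.001]
ft_force: [-0.0, 0.0, -0.7]
finger_gap: 49.3
t 16.65 pos [438.3 211.1 113.1] gap 49.3 F [-0.   0.  -0.7] j6 0.23
turn deg [ 0.19  0.02 -1.78] shift now [ 9.4 -1.7 33.1] after turn [ 9.4 -1.3 33.1]
```

```bash
python3 -m jog '[[1,6,-1,14,0,0,-1.7],[1,3,0,12,0,0,0],[1,0,0,0,0,0,0],[1,0,0,0,0,0,0]]'; python3 plan.py 437 220.5 49 1.571;python3 - <<'E'
from h import *
p,d=capture('side')
x,y,w,h=240,240,130,130
cv2.imwrite('pics/s5.png',cv2.resize(p[y:y+h,x:x+w],None,fx=4.5,fy=4.5,interpolation=cv2.INTER_CUBIC))
E
```

```text
t: 17.05
tcp_pos: [437.5, 218.3, 84.0]
tool_rot: [0.001, 0.709, 0.706, 0.0]
ft_force: [0.1, -0.4, -0.5]
finger_gap: 49.1
t 17.05 pos [437.5 218.3  84. ] gap 49.1 F [ 0.1 -0.4 -0.5] j6 0.22
turn deg [ 0.09  0.08 -0.27] shift now [ 2.3 -0.6 34.9] after turn [ 2.2 -0.5 35. ]
```

View pics/s5.png

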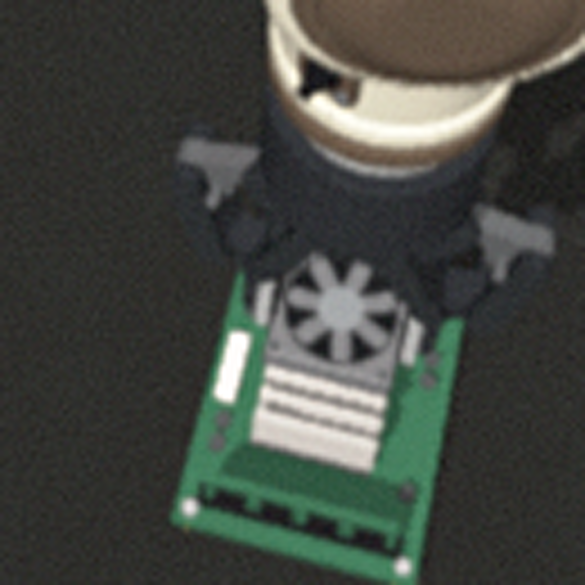

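```bash
python3 - <<'E'
from h import *
for q,z in(((264,370),82.4),((384,397),82.4),((250,441),15),((372,472),15)): print(ray('side',(q[0]/4.5+240,q[1]/4.5+240),z).round(1))
E
```

```text
[460.6 243.7  82.4]
[413.6 241.8  82.4]
[462.5 245.7  15. ]
[410.9 244.8  15. ]
```

```bash
python3 -m jog '[[1,2.3,-0.5,12,0,0,0],[1,0,0,10,0,0,0],[1,0,0,4,0,0,0]]'; python3 plan.py 437 220.7 47 1.571
```

```text
t: 17.4
tcp_pos: [437.8, 220.4, 56.8]
tool_rot: [0.002, 0.709, 0.705, 0.001]
ft_force: [-0.3, -0.1, -1.1]
finger_gap: 49.2
t 17.4 pos [437.8 220.4  56.8] gap 49.2 F [-0.3 -0.1 -1.1] j6 0.23
turn deg [ 0.19  0.06 -0.33] shift now [ 0.3 -0.9  9.8] after turn [ 0.3 -0.8  9.8]
```

```bash
python3 -m jog '[[1,0.3,-0.8,4,0.2,0,-0.3]]'; python3 -m jog '[[1,0,0,3,0,0,0]]';python3 -m jog '[[1,0,0,2,0,0,0]]'; python3 plan.py 437 220.7 46.5 1.571
```

```text
t: 17.5
tcp_pos: [436.8, 220.6, 52.1]
tool_rot: [0.0, 0.707, 0.707, -0.001]
ft_force: [-0.3, -0.5, -1.7]
finger_gap: 49.1
t: 17.6
tcp_pos: [436.5, 220.6, 48.5]
tool_rot: [-0.0, 0.707, 0.707, -0.001]
ft_force: [-0.0, 0.6, 0.1]
finger_gap: 48.9
t: 17.7
tcp_pos: [436.6, 220.6, 46.3]
tool_rot: [-0.0, 0.707, 0.707, -0.001]
ft_force: [-5.1, -1.3, 21.4]
finger_gap: 49.1
t 17.7 pos [436.6 220.6  46.3] gap 49.1 F [-5.1 -1.3 21.4] j6 0.22
turn deg [-0.1   0.08 -0.  ] shift now [ 0.1  0.4 -0.2] after turn [ 0.1  0.4 -0.2]
```

```bash
python3 -m jog '[[1,0,0,-0.5,0,0,0],[0.3,0,0,0,0,0,0],[0.2,0,0,0,0,0,0]]'; python3 -m jog '[[0.2,0,0,-5,0,0,0],[0.2,0,0,-20,0,0,0],[0.1,0,0,-30,0,0,0],[0,0,0,-30,0,0,0],[0,0,0,-15,0,0,0],[0,0,0,0,0,0,0]]';python3 plan.py 547.6 -199.5 150 -0.012
```

```text
t: 18.0
tcp_pos: [437.3, 220.8, 47.4]
tool_rot: [0.0, 0.707, 0.707, -0.0]
ft_force: [-0.5, 0.4, -0.0]
finger_gap: 68.2
t: 18.6
tcp_pos: [437.2, 220.8, 152.6]
tool_rot: [0.0, 0.707, 0.707, -0.0]
ft_force: [1.0, -0.2, -0.4]
finger_gap: 85.0
t 18.6 pos [437.2 220.8 152.6] gap 85.0 F [ 1.  -0.2 -0.4] j6 0.22
turn deg [6.00e-02 2.00e-02 9.07e+01] shift now [-420.4  110.4    3. ] after turn [115.5 419.    2.6]
```

```bash
python3 -m jog '[[0,-20,5,0,0,0,0],[0,-35,9,0,0,0,0],[0,-40,10,0,0,0,0],[0,-40,10,0,0,0,0],[0,-40,10,0,0,0,0],[0,-40,10,0,0,0,0],[0,-40,10,0,0,0,0],[0,-30,8,0,0,0,0],[0,-15,4,0,0,0,0],[0,0,0,0,0,0,0]]';python3 -m jog '[[0.3,0,0,0,0,0,8],[0.3,0,0,0,0,0,8],[0.3,0,0,0,0,0,8],[0.3,0,0,0,0,0,8],[0.3,0,0,0,0,0,8],[0.3,0,0,0,0,0,8],[0.3,0,0,0,0,0,8],[0.3,0,0,0,0,0,8],[0.3,0,0,0,0,0,8],[0.3,0,0,0,0,0,8]]';python3 plan.py 547.6 -199.5 150 -0.012; python3 meas.py c fan:45:437,221,0 
```

```text
t: 19.6
tcp_pos: [512.7, -88.7, 145.7]
tool_rot: [-0.003, 0.706, 0.708, -0.001]
ft_force: [0.6, 0.2, -0.5]
finger_gap: 85.4
t: 20.6
tcp_pos: [506.4, -69.5, 139.7]
tool_rot: [-0.007, 0.998, 0.068, -0.008]
ft_force: [0.7, 0.4, -0.1]
finger_gap: 59.8
t 20.6 pos [506.4 -69.5 139.7] gap 59.8 F [ 0.7  0.4 -0.1] j6 1.06
turn deg [-0.85  0.96  8.45] shift now [ 23.1 134.2 -12.8] after turn [ 42.8 129.5 -10.3]
fan top 0.66 [358. 226.] 67
fan side 0.61 [312. 320.] 801
fan ('top',) [437. 221.   0.] 1.0
fan ('side',) [ 4.37468e+02  2.19138e+02 -1.00000e-02] 0.051
fan ('top', 'side') [ 4.37468e+02  2.19138e+02 -1.00000e-02] 0.525
```

View pics/c_top.png

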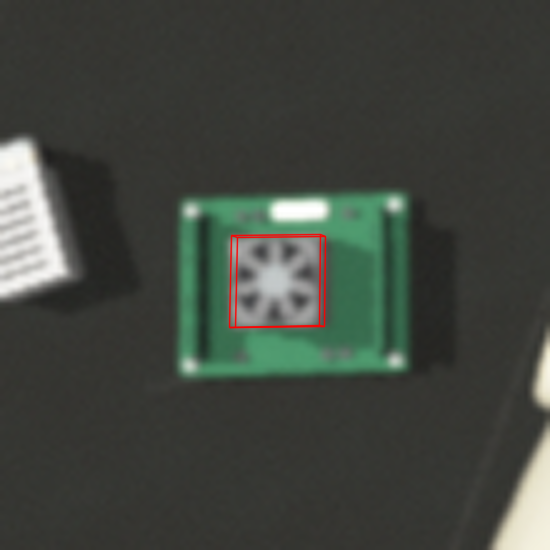

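View pics/c_side.png

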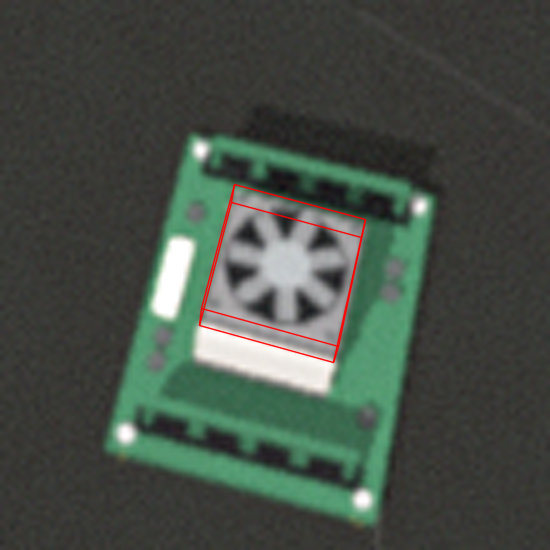

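```bash
python3 -m jog '[[0.3,0,0,0,-0.8,1,8.4],[0.3,8,25,0,0,0,0],[0.3,12,37,0,0,0,0],[0.3,11,34,0,0,0,0],[0.3,7,20,0,0,0,0],[0.3,0,0,0,0,0,0],[0.3,0,0,0,0,0,0]]';python3 plan.py 547.6 -199.5 110 -0.012
```

```text
t: 21.5
tcp_pos: [545.4, -185.4, 138.9]
tool_rot: [-0.001, 1.0, 0.008, 0.0]
ft_force: [-0.6, -0.3, -0.2]
finger_gap: 59.6
t 21.5 pos [ 545.4 -185.4  138.9] gap 59.6 F [-0.6 -0.3 -0.2] j6 1.01
turn deg [-0.14 -0.04  1.63] shift now [ 1.9 14.2 28.8] after turn [ 2.3 14.1 28.9]
```

```bash
python3 -m jog '[[0.3,2,8,10,0,0,1.6],[0.3,0,5,10,0,0,0],[0.3,0,0,0,0,0,0],[0.3,0,0,0,0,0,0]]';python3 plan.py 547.6 -199.5 50 -0.012;python3 - <<'E'
from h import *
p,d=capture('side')
x,y,w,h=240,70,160,150
cv2.imwrite('pics/s6.png',cv2.resize(p[y:y+h,x:x+w],None,fx=4,fy=4,interpolation=cv2.INTER_CUBIC))
E
```

```text
t: 21.9
tcp_pos: [546.5, -195.6, 116.0]
tool_rot: [-0.002, 1.0, -0.004, -0.001]
ft_force: [-0.4, 0.4, 0.0]
finger_gap: 59.6
t 21.9 pos [ 546.5 -195.6  116. ] gap 59.6 F [-0.4  0.4  0. ] j6 1.02
turn deg [-0.25  0.09  0.19] shift now [ 1.2  4.2 66. ] after turn [ 1.1  3.9 66. ]
```

View pics/s6.png

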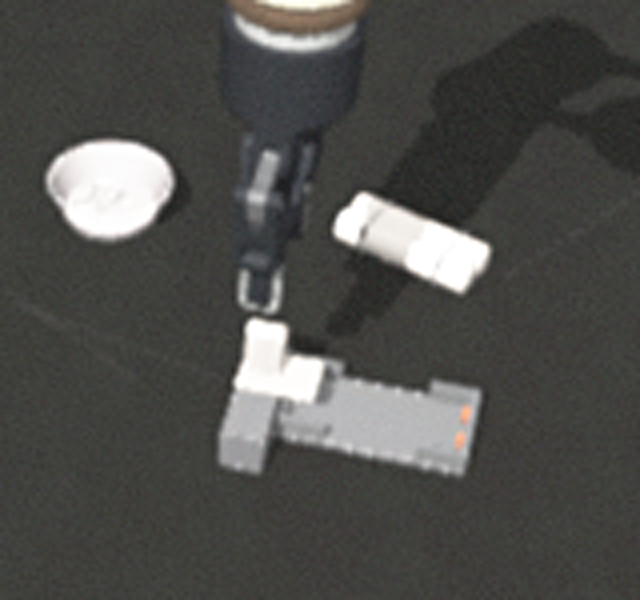

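```bash
python3 -m jog '[[0.3,1,4,15,0,0,0],[0.3,0,0,20,0,0,0],[0.3,0,0,15,0,0,0]]';python3 -m jog '[[0.3,0,0,6,0,0,0]]';python3 plan.py 547.6 -199.5 50 -0.012
```

```text
t: 22.25
tcp_pos: [549.5, -200.4, 66.0]
tool_rot: [-0.001, 1.0, -0.004, 0.002]
ft_force: [-0.1, -0.2, 0.8]
finger_gap: 59.7
t: 22.35
tcp_pos: [548.3, -199.8, 57.6]
tool_rot: [-0.001, 1.0, -0.004, 0.001]
ft_force: [0.1, 0.6, -0.6]
finger_gap: 60.0
t 22.35 pos [ 548.3 -199.8   57.6] gap 60.0 F [ 0.1  0.6 -0.6] j6 1.02
turn deg [-0.16 -0.07  0.27] shift now [-0.8 -0.3  7.6] after turn [-0.7 -0.3  7.6]
```

```bash
python3 -m jog '[[0.6,0,0,6,0,0,0]]' 30; python3 -m jog '[[0.8,0,0,0,0,0,0],[1,0,0,0,0,0,0]]';python3 -m jog '[[1,0,0,0,0,0,0],[1,0,0,0,0,0,0]]';python3 plan.py 547.6 -199.5 50 -0.012
```

```text
t: 22.45
tcp_pos: [548.2, -199.8, 50.7]
tool_rot: [-0.001, 1.0, -0.004, 0.0]
ft_force: [0.2, -0.3, 0.2]
finger_gap: 46.5
t: 22.65
tcp_pos: [547.8, -199.6, 49.9]
tool_rot: [-0.002, 1.0, -0.004, -0.0]
ft_force: [0.0, 0.2, 0.0]
finger_gap: 16.5
t: 22.85
tcp_pos: [547.7, -199.6, 50.0]
tool_rot: [-0.002, 1.0, -0.003, -0.0]
ft_force: [1.8, -0.9, -3.0]
finger_gap: 11.1
t 22.85 pos [ 547.7 -199.6   50. ] gap 11.1 F [ 1.8 -0.9 -3. ] j6 1.02
turn deg [-0.19  0.02  0.32] shift now [-0.1 -0.1  0. ] after turn [-0.1 -0.1  0. ]
```

```bash
python3 -m jog '[[1,0,-5,0,0,0,0],[1,0,-6,0,0,0,0],[1,0,-6,0,0,0,0],[1,0,-6,0,0,0,0]]';python3 -m jog '[[1,0,-4,0,0,0,0]]';python3 -m jog '[[1,0,-3,0,0,0,0]]'
```

```text
t: 23.25
tcp_pos: [547.8, -176.1, 50.1]
tool_rot: [-0.001, 1.0, -0.003, 0.0]
ft_force: [0.4, -2.0, -3.8]
finger_gap: 11.4
t: 23.35
tcp_pos: [547.8, -171.3, 50.1]
tool_rot: [-0.001, 1.0, -0.003, 0.0]
ft_force: [0.7, -1.8, -4.4]
finger_gap: 11.6
t: 23.45
tcp_pos: [547.8, -167.7, 50.0]
tool_rot: [-0.001, 1.0, -0.003, -0.0]
ft_force: [0.8, -2.8, -4.7]
finger_gap: 11.4
```

```bash
python3 -m jog '[[1,0,-2,-0.3,0,0,0]]';python3 -m jog '[[1,0,-2,0,0,0,0]]';python3 -m jog '[[1,0,-2,0,0,0,0]]'
```

```text
t: 23.55
tcp_pos: [547.7, -165.1, 50.1]
tool_rot: [-0.001, 1.0, -0.003, -0.0]
ft_force: [1.8, -1.7, -7.3]
finger_gap: 11.2
t: 23.65
tcp_pos: [547.8, -162.9, 50.1]
tool_rot: [-0.001, 1.0, -0.003, 0.0]
ft_force: [0.3, -2.4, -3.8]
finger_gap: 11.0
t: 23.75
tcp_pos: [547.8, -162.5, 50.1]
tool_rot: [0.001, 1.0, -0.002, 0.0]
ft_force: [-0.4, -14.2, -9.1]
finger_gap: 10.9
```

```bash
python3 -m jog '[[1,0,0.3,0,0,0,0],[0.5,0,0,0,0,0,0],[0.5,0,0,0,0,0,0]]'; python3 -m jog '[[0.5,0,0,0,0,0,0]]';  python3 -m jog '[[0.5,0,0,-10,0,0,0],[0.5,0,0,-25,0,0,0],[0.4,0,0,-30,0,0,0],[0.2,0,0,-15,0,0,0],[0,0,0,0,0,0,0]]';python3 plan.py 480.5 -382 100 -0.34
```

```text
t: 24.05
tcp_pos: [548.5, -162.8, 51.2]
tool_rot: [0.001, 1.0, -0.003, 0.001]
ft_force: [0.8, -0.2, -0.3]
finger_gap: 39.5
t: 24.15
tcp_pos: [548.9, -162.8, 51.8]
tool_rot: [0.001, 1.0, -0.003, 0.001]
ft_force: [-0.4, 0.7, -0.4]
finger_gap: 42.7
t: 24.65
tcp_pos: [549.5, -162.5, 138.4]
tool_rot: [0.001, 1.0, -0.003, 0.002]
ft_force: [0.0, -0.5, 0.1]
finger_gap: 78.2
t 24.65 pos [ 549.5 -162.5  138.4] gap 78.2 F [ 0.  -0.5  0.1] j6 1.08
turn deg [ 0.05 -0.27 19.13] shift now [-67.8 219.9  38.4] after turn [  8.1 230.   38.4]
```

```bash
python3 -m jog '[[0,0,0,0,0,0,6.4],[0,0,0,0,0,0,6.4],[0,0,0,0,0,0,6.4],[0,1,20,0,0,0,0],[0,1,40,0,0,0,0],[0,2,45,0,0,0,0],[0,2,45,0,0,0,0],[0,1,35,0,0,0,0],[0,1,18,0,0,0,0],[0,0,0,0,0,0,0]]';python3 -m jog '[[0,0,0,0,0,0,0]]'; python3 plan.py 480.5 -382 70 -0.34; python3 - <<'E'
from h import *
p,d=capture('side');np.savez('g_side.npz',p=p)
x,y,w,h=240,70,160,150
cv2.imwrite('pics/s7.png',cv2.resize(p[y:y+h,x:x+w],None,fx=4,fy=4,interpolation=cv2.INTER_CUBIC))
E
```

```text
t: 25.65
tcp_pos: [483.4, -359.9, 135.2]
tool_rot: [-0.001, 0.985, -0.175, 0.001]
ft_force: [0.1, -0.4, 1.0]
finger_gap: 85.3
t: 25.75
tcp_pos: [483.1, -359.5, 134.6]
tool_rot: [-0.002, 0.984, -0.176, 0.001]
ft_force: [-0.0, 0.7, -0.1]
finger_gap: 85.1
t 25.75 pos [ 483.1 -359.5  134.6] gap 85.1 F [-0.   0.7 -0.1] j6 1.08
turn deg [-0.2  -0.1  -0.76] shift now [ 5.2 22.2 64.5] after turn [ 5.  22.  64.6]
```

View pics/s7.png

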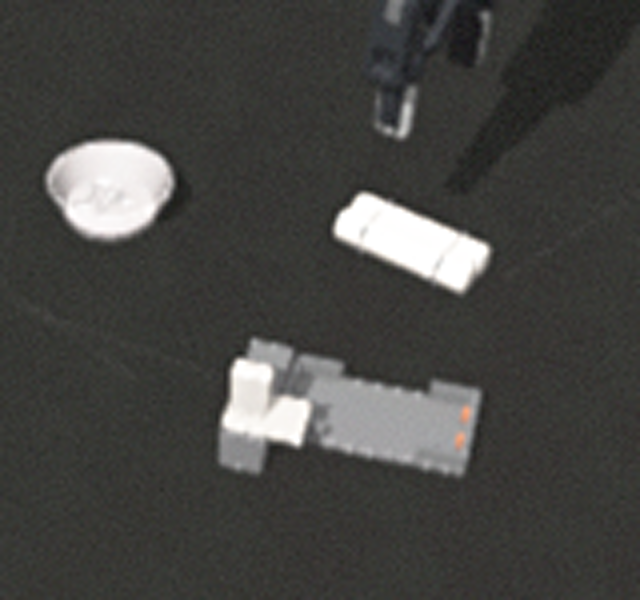

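```bash
python3 -m jog '[[0,3,12,15,0,0,-0.7],[0,2,8,20,0,0,0],[0,0,0,15,0,0,0],[0,0,0,0,0,0,0]]'; python3 plan.py 480.5 -382 40 -0.34; python3 - <<'E'
from h import *
p,d=capture('side')
x,y,w,h=270,60,150,120
cv2.imwrite('pics/s8.png',cv2.resize(p[y:y+h,x:x+w],None,fx=4,fy=4,interpolation=cv2.INTER_CUBIC))
E
```

```text
t: 26.2
tcp_pos: [483.7, -375.1, 83.0]
tool_rot: [-0.002, 0.986, -0.166, 0.001]
ft_force: [0.2, 0.9, -0.1]
finger_gap: 85.4
t 26.2 pos [ 483.7 -375.1   83. ] gap 85.4 F [ 0.2  0.9 -0.1] j6 1.04
turn deg [-0.26 -0.11  0.35] shift now [-0.8  7.8 43. ] after turn [-0.7  7.6 43. ]
```

View pics/s8.png

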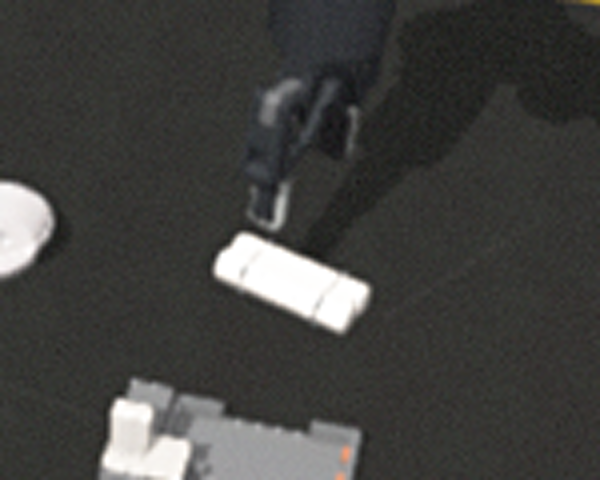

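```bash
python3 - <<'E'
from h import *
print(proj('side',[[483.7+14*1.15,-375+40*1.15,83+13],[483.7+14*1.15,-375+40*1.15,83]]))
E
```

```text
[[335.65164369 116.08868742]
 [335.04693337 120.07010308]]
```

```bash
python3 -m jog '[[0,-1,7.5,15,0,0,0.3],[0,0,0,20,0,0,0],[0.1,0,0,15,0,0,0]]'; python3 plan.py 480.5 -382 6 -0.34;python3 -m jog '[[0.2,0,0,10,0,0,0]]'; python3 plan.py 480.5 -382 5 -0.34
```

```text
t: 26.55
tcp_pos: [483.8, -384.3, 36.4]
tool_rot: [0.001, 0.986, -0.168, 0.005]
ft_force: [0.4, 0.8, 0.2]
finger_gap: 76.9
t 26.55 pos [ 483.8 -384.3   36.4] gap 76.9 F [0.4 0.8 0.2] j6 1.04
turn deg [ 0.05 -0.64  0.15] shift now [-4.2 -1.1 30.3] after turn [-3.9 -1.  30.4]
t: 26.65
tcp_pos: [483.6, -384.0, 25.0]
tool_rot: [0.001, 0.986, -0.168, 0.005]
ft_force: [-0.5, 0.1, -0.3]
finger_gap: 68.6
t 26.65 pos [ 483.6 -384.    25. ] gap 68.6 F [-0.5  0.1 -0.3] j6 1.04
turn deg [ 0.03 -0.59  0.15] shift now [-3.8 -0.9 20. ] after turn [-3.6 -0.9 20. ]
```

```bash
python3 -m jog '[[0.2,-3.5,-1,10,0,-0.6,0]]'; python3 -m jog '[[0.2,0,0,7,0,0,0]]'; python3 -m jog '[[0.4,0,0,2,0,0,0]]' 40;python3 -m jog '[[0.6,0,0,0,0,0,0]]';python3 -m jog '[[1,0,0,0,0,0,0],[1,0,0,0,0,0,0]]'; python3 plan.py 480.5 -382 5 -0.34
```

```text
t: 26.75
tcp_pos: [480.6, -382.1, 14.3]
tool_rot: [0.0, 0.986, -0.168, -0.0]
ft_force: [-0.2, 0.9, 0.2]
finger_gap: 68.3
t: 26.85
tcp_pos: [480.1, -381.6, 6.1]
tool_rot: [-0.0, 0.986, -0.168, -0.001]
ft_force: [-0.3, 1.1, -0.0]
finger_gap: 68.6
t: 26.95
tcp_pos: [479.8, -381.2, 3.2]
tool_rot: [-0.001, 0.986, -0.168, -0.001]
ft_force: [-0.8, 0.7, -0.2]
finger_gap: 55.2
t: 27.05
tcp_pos: [480.0, -381.4, 3.3]
tool_rot: [-0.0, 0.986, -0.168, -0.001]
ft_force: [1.5, 0.1, -0.3]
finger_gap: 43.3
t: 27.25
tcp_pos: [480.4, -381.9, 4.1]
tool_rot: [0.0, 0.986, -0.168, -0.001]
ft_force: [-0.1, 1.0, -0.4]
finger_gap: 43.4
t 27.25 pos [ 480.4 -381.9    4.1] gap 43.4 F [-0.1  1.  -0.4] j6 1.04
turn deg [0.02 0.08 0.15] shift now [ 0.1  0.1 -0.9] after turn [ 0.1  0.1 -0.9]
```

```bash
python3 -m jog '[[1,0,0,-10,0,0,0],[1,0,0,-25,0,0,0],[1,0,0,-30,0,0,0],[1,0,0,-20,0,0,0],[1,0,0,-5,0,0,0],[1,0,0,0,0,0,0]]'; python3 plan.py 471.5 -207.5 95 -0.012; python3 meas.py d holder:0:471.5,-208,-0.012,45 battery:86:480,-381,-.34
```

```text
t: 27.85
tcp_pos: [480.7, -382.0, 100.5]
tool_rot: [0.001, 0.986, -0.168, -0.0]
ft_force: [-0.5, -0.3, -0.4]
finger_gap: 42.9
t 27.85 pos [ 480.7 -382.   100.5] gap 42.9 F [-0.5 -0.3 -0.4] j6 1.04
turn deg [ 7.000e-02  1.000e-02 -1.864e+01] shift now [ -66.5 -161.6    5.4] after turn [ -11.3 -174.4    5.5]
holder top 0.64 [354. 237.] 1352
holder side 0.59 [325. 170.] 1302
holder ('top',) [ 4.7145e+02 -2.0690e+02  1.0000e-03  4.4000e+01] 0.04
holder ('side',) [ 4.72109e+02 -2.09276e+02  1.10000e-02  4.58640e+01] 0.089
holder ('top', 'side') [ 4.71879e+02 -2.07236e+02  5.00000e-03  4.43710e+01] 0.07
battery top 0.65 [430. 221.] 58
battery side 0.93 [352. 105.] 359
battery ('top',) [ 4.25588e+02 -3.67713e+02 -2.97000e-01] 1.0
battery ('side',) [ 4.82920e+02 -3.97827e+02 -1.37000e-01] 0.846
battery ('top', 'side') [ 4.76645e+02 -3.90097e+02 -2.61000e-01] 3.121
```

View pics/d_side.png

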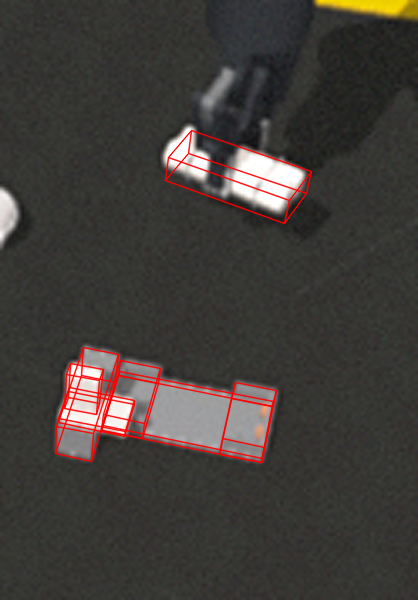

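View pics/d_top.png

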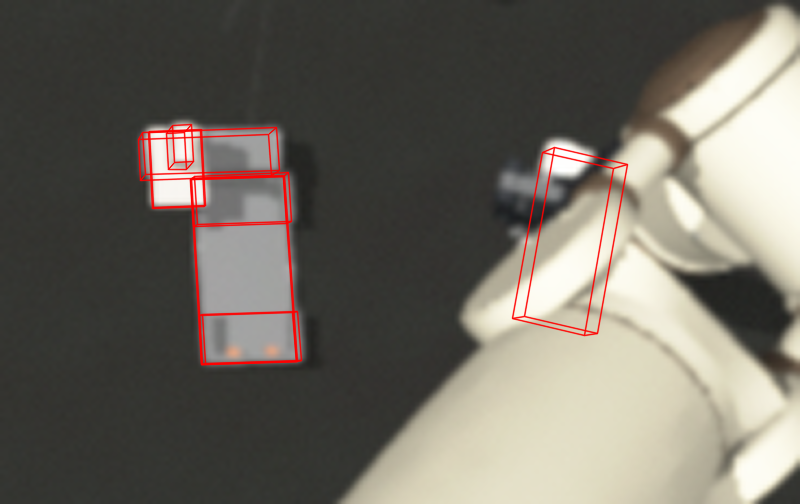

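```bash
python3 - <<'E'
from ov import *
p,d=capture('side')
for i,dd in enumerate((0,)):
    overlay('side',p,[('battery',[480.7,-382,-.34],96.4)],(300,60,110,90),7,'pics/s9.png')
E
```

```text
(no output)
```

View pics/s9.png

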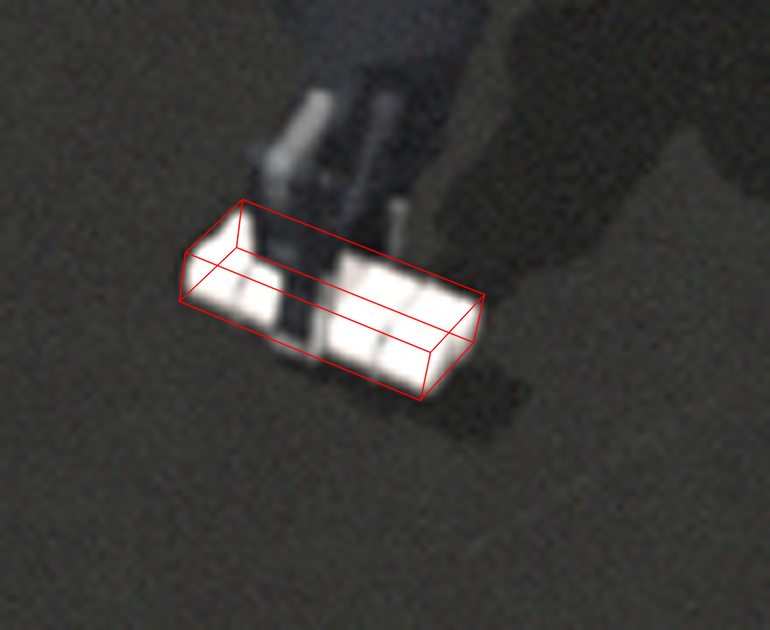

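```bash
python3 plan.py 471.7 -207.5 75 0; python3 -m jog '[[1,0,0,0,0,0,-6.5],[1,0,0,0,0,0,-6.5],[1,0,0,0,0,0,-6.3],[1,-1,-15,0,0,0,0],[1,-2,-32,0,0,0,0],[1,-2,-40,0,0,0,0],[1,-2,-35,0,0,0,0],[1,-1,-22,0,0,0,0],[1,0,-10,0,0,0,0],[1,0,0,0,0,0,0]]';python3 -m jog '[[1,0,0,0,0,0,0],[1,0,0,0,0,0,0]]'; python3 plan.py 471.7 -207.5 75 0
```

```text
t 28.3 pos [ 479.9 -381.1   98.4] gap 43.4 F [-0.3  0.1 -0.9] j6 1.04
turn deg [ -0.08   0.18 -19.33] shift now [ -65.1 -161.1   23.7] after turn [  -8.2 -173.6   23.4]
t: 29.3
tcp_pos: [468.4, -222.7, 96.1]
tool_rot: [-0.002, 1.0, 0.006, -0.002]
ft_force: [-0.7, -1.5, -1.3]
finger_gap: 43.3
t: 29.5
tcp_pos: [468.9, -224.5, 96.4]
tool_rot: [-0.001, 1.0, 0.006, -0.002]
ft_force: [-0.0, -0.7, -1.1]
finger_gap: 43.2
t 29.5 pos [ 468.9 -224.5   96.4] gap 43.2 F [-0.  -0.7 -1.1] j6 0.88
turn deg [-0.1   0.22  0.64] shift now [  3.1 -16.9  21.4] after turn [  2.8 -17.   21.4]
```

```bash
python3 -m jog '[[1,2,-10,10,0,0,0.6],[1,1,-6,8,0,0,0],[1,0,0,0,0,0,0],[1,0,0,0,0,0,0]]'; python3 plan.py 471.7 -207.5 40 0; python3 - <<'E'
from ov import *
s=sense();x,y,z=s['tcp_pos'];p,d=capture('side')
overlay('side',p,[('battery',[x,y,0],z-4.1),('holder',[471.7,-207.5,0,45],0)],(270,100,110,90),7,'pics/s10.png')
E
```

```text
t: 29.9
tcp_pos: [471.9, -209.2, 76.3]
tool_rot: [-0.001, 1.0, -0.002, -0.002]
ft_force: [-0.1, -0.2, -0.8]
finger_gap: 43.3
t 29.9 pos [ 471.9 -209.2   76.3] gap 43.3 F [-0.1 -0.2 -0.8] j6 0.92
turn deg [-0.1   0.24 -0.18] shift now [-0.1 -1.6 36.3] after turn [-0.2 -1.7 36.3]
```

View pics/s10.png

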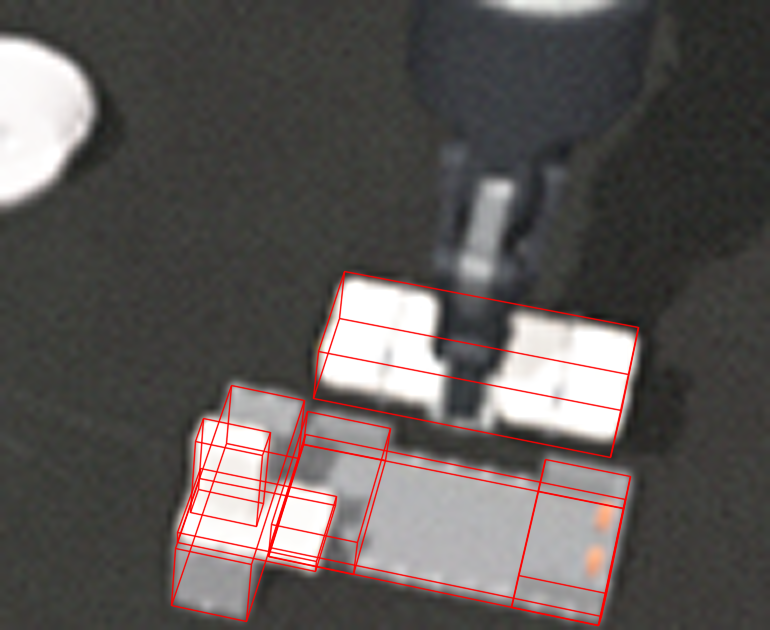

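```bash
python3 -m jog '[[1,0,-1.7,12,0,0,0],[1,0,0,12,0,0,0]]';python3 plan.py 471.7 -207.5 30 0; python3 -m jog '[[1,0,0,5,0,0,0]]'; python3 plan.py 471.7 -207.5 30 0
```

```text
t: 30.15
tcp_pos: [473.2, -208.5, 52.7]
tool_rot: [0.0, 1.0, -0.002, -0.0]
ft_force: [-0.5, -0.3, -1.1]
finger_gap: 43.1
t 30.15 pos [ 473.2 -208.5   52.7] gap 43.1 F [-0.5 -0.3 -1.1] j6 0.93
turn deg [ 0.05  0.04 -0.19] shift now [-1.5 -1.  22.7] after turn [-1.5 -1.  22.7]
t: 30.25
tcp_pos: [472.4, -208.0, 46.0]
tool_rot: [-0.0, 1.0, -0.002, -0.001]
ft_force: [-0.4, -0.5, -0.4]
finger_gap: 43.2
t 30.25 pos [ 472.4 -208.    46. ] gap 43.2 F [-0.4 -0.5 -0.4] j6 0.93
turn deg [-0.02  0.14 -0.2 ] shift now [-0.6 -0.5 16. ] after turn [-0.7 -0.5 16. ]
```

```bash
python3 -m jog '[[1,-0.6,-0.5,9,0,0,0],[1,0,0,8,0,0,0]]';python3 plan.py 471.7 -207.5 9 0; python3 -m jog '[[1,0,0,5,0,0,0]]'; python3 plan.py 471.7 -207.5 9 0
```

```text
t: 30.45
tcp_pos: [471.5, -207.4, 27.3]
tool_rot: [-0.0, 1.0, -0.002, -0.001]
ft_force: [-1.0, 0.1, -0.6]
finger_gap: 43.1
t 30.45 pos [ 471.5 -207.4   27.3] gap 43.1 F [-1.   0.1 -0.6] j6 0.93
turn deg [-0.03  0.16 -0.2 ] shift now [ 0.2  0.1 18.3] after turn [ 0.2  0.1 18.3]
t: 30.55
tcp_pos: [471.1, -207.2, 21.2]
tool_rot: [-0.001, 1.0, -0.002, -0.002]
ft_force: [-0.7, -0.5, -1.1]
finger_gap: 43.0
t 30.55 pos [ 471.1 -207.2   21.2] gap 43.0 F [-0.7 -0.5 -1.1] j6 0.93
turn deg [-0.07  0.21 -0.21] shift now [ 0.7  0.3 12.2] after turn [ 0.6  0.3 12.2]
```

```bash
python3 -m jog '[[1,0.5,0,4,0,0.2,-0.2]]'; python3 -m jog '[[1,0,0,4,0,0,0]]'; python3 -m jog '[[1,0,0,2,0,0,0]]'; python3 -m jog '[[1,0,0,1.5,0,0,0]]'; python3 plan.py 471.7 -207.5 9 0
```

```text
t: 30.65
tcp_pos: [471.5, -207.1, 16.5]
tool_rot: [-0.001, 1.0, 0.0, -0.0]
ft_force: [0.1, -0.6, -0.7]
finger_gap: 43.2
t: 30.75
tcp_pos: [471.5, -207.1, 12.2]
tool_rot: [-0.001, 1.0, 0.0, -0.0]
ft_force: [-0.6, -0.7, -1.0]
finger_gap: 43.2
t: 30.85
tcp_pos: [471.4, -207.1, 9.8]
tool_rot: [-0.001, 1.0, 0.0, -0.0]
ft_force: [-0.3, 0.5, -1.5]
finger_gap: 42.8
t: 30.95
tcp_pos: [471.5, -207.2, 8.2]
tool_rot: [-0.001, 1.0, 0.0, -0.0]
ft_force: [0.5, -0.7, -0.5]
finger_gap: 43.1
t 30.95 pos [ 471.5 -207.2    8.2] gap 43.1 F [ 0.5 -0.7 -0.5] j6 0.92
turn deg [-0.09  0.02  0.  ] shift now [ 0.2  0.3 -0.8] after turn [ 0.2  0.3 -0.8]
```

```bash
python3 -m jog '[[1,0,0,1.2,0,0,0]]'; python3 -m jog '[[1,0,0,1,0,0,0]]'; python3 plan.py 471.7 -207.5 9 0
```

```text
t: 31.05
tcp_pos: [471.6, -207.2, 8.1]
tool_rot: [-0.001, 1.0, 0.0, -0.001]
ft_force: [-7.3, 5.3, 18.0]
finger_gap: 43.3
t: 31.15
tcp_pos: [471.6, -207.2, 8.1]
tool_rot: [-0.001, 1.0, 0.0, -0.001]
ft_force: [-3.3, 2.2, 7.2]
finger_gap: 43.2
t 31.15 pos [ 471.6 -207.2    8.1] gap 43.2 F [-3.3  2.2  7.2] j6 0.92
turn deg [-0.12  0.11  0.03] shift now [ 0.1  0.3 -0.9] after turn [ 0.1  0.3 -0.9]
```

```bash
python3 -m jog '[[1,0,0,-0.3,0,0,0],[0.35,0,0,0,0,0,0],[0.3,0,0,0,0,0,0]]'; python3 -m jog '[[0.3,0,0,-5,0,0,0],[0.3,0,0,-20,0,0,0],[0.3,0,0,-30,0,0,0],[0.3,0,0,-35,0,0,0],[0.3,0,0,-20,0,0,0],[0.3,0,0,0,0,0,0]]';python3 plan.py 547.8 -163 115 0;python3 - <<'E'
from ov import *
p,d=capture('side')
overlay('side',p,[],(270,120,110,90),7,'pics/s11.png')
E
```

```text
t: 31.45
tcp_pos: [472.6, -207.9, 9.5]
tool_rot: [-0.0, 1.0, 0.0, 0.0]
ft_force: [0.4, 0.4, 0.1]
finger_gap: 59.8
t: 32.05
tcp_pos: [472.3, -207.8, 124.1]
tool_rot: [-0.0, 1.0, 0.0, -0.0]
ft_force: [0.5, 0.5, -1.1]
finger_gap: 59.9
t 32.05 pos [ 472.3 -207.8  124.1] gap 59.9 F [ 0.5  0.5 -1.1] j6 0.92
turn deg [-0.05  0.01  0.03] shift now [ 75.5 -44.8   9.1] after turn [ 75.5 -44.8   9.1]
```

View pics/s11.png

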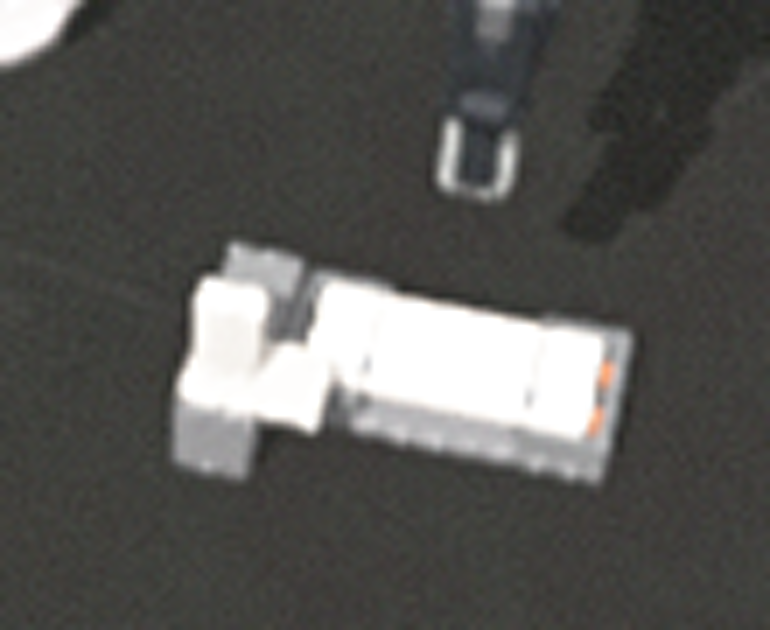

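```bash
python3 -m jog '[[0.3,15,-9,0,0,0,0],[0.3,25,-15,0,0,0,0],[0.3,20,-13,0,0,0,0],[0.3,10,-6,0,0,0,0],[0.3,0,0,0,0,0,0],[0.3,0,0,0,0,0,0]]';python3 plan.py 547.8 -163 80 0
```

```text
t: 32.7
tcp_pos: [538.8, -161.4, 113.6]
tool_rot: [-0.004, 1.0, -0.001, -0.007]
ft_force: [0.3, -0.3, -1.1]
finger_gap: 59.6
t 32.7 pos [ 538.8 -161.4  113.6] gap 59.6 F [ 0.3 -0.3 -1.1] j6 1.07
turn deg [-0.46  0.78 -0.06] shift now [ 9.5  1.9 33.5] after turn [ 9.   1.6 33.6]
```

```bash
python3 -m jog '[[0.3,6,1,10,-0.4,0.7,0],[0.3,3,0.5,10,0,0,0],[0.3,0,0,0,0,0,0]]';python3 plan.py 547.8 -163 50 0;python3 -m jog '[[0.3,0,0,15,0,0,0],[0.3,0,0,10,0,0,0]]';python3 plan.py 547.8 -163 50 0
```

```text
t: 33.0
tcp_pos: [545.3, -164.1, 91.5]
tool_rot: [-0.001, 1.0, -0.002, -0.002]
ft_force: [-0.2, 1.2, -0.2]
finger_gap: 59.7
t 33.0 pos [ 545.3 -164.1   91.5] gap 59.7 F [-0.2  1.2 -0.2] j6 1.07
turn deg [-0.08  0.23 -0.18] shift now [ 2.7 -1.1 41.5] after turn [ 2.5 -1.1 41.5]
t: 33.2
tcp_pos: [545.3, -165.2, 66.2]
tool_rot: [-0.0, 1.0, -0.002, -0.001]
ft_force: [0.4, 0.9, -0.3]
finger_gap: 60.2
t 33.2 pos [ 545.3 -165.2   66.2] gap 60.2 F [ 0.4  0.9 -0.3] j6 1.07
turn deg [-0.02  0.14 -0.23] shift now [ 2.5 -2.2 16.2] after turn [ 2.5 -2.2 16.2]
```

```bash
python3 -m jog '[[0.3,2.5,-2,8,0,0,0],[0.5,0,0,6,0,0,0],[0.8,0,0,2,0,0,0]]' 30;python3 -m jog '[[1,0,0,0,0,0,0],[1,0,0,0,0,0,0],[1,0,0,0,0,0,0]]';python3 plan.py 547.8 -163 50 0
```

```text
t: 33.5
tcp_pos: [546.5, -162.6, 46.7]
tool_rot: [-0.001, 1.0, -0.002, -0.003]
ft_force: [1.2, -0.6, -0.8]
finger_gap: 31.5
t: 33.8
tcp_pos: [546.3, -162.8, 46.5]
tool_rot: [-0.001, 1.0, -0.002, -0.003]
ft_force: [0.1, 0.6, -3.7]
finger_gap: 11.3
t 33.8 pos [ 546.3 -162.8   46.5] gap 11.3 F [ 0.1  0.6 -3.7] j6 1.08
turn deg [-0.09  0.37 -0.22] shift now [ 1.5  0.2 -3.5] after turn [ 1.5  0.2 -3.5]
```

Slide shut: 45 mm along −y (tool +y).

```bash
python3 -m jog '[[1,0,4,0,0,0,0],[1,0,6,0,0,0,0],[1,0,6,0,0,0,0],[1,0,6,0,0,0,0],[1,0,6,0,0,0,0]]';python3 -m jog '[[1,0,5,0,0,0,0]]';python3 -m jog '[[1,0,3,0,0,0,0]]'
```

```text
t: 34.3
tcp_pos: [546.2, -191.2, 46.4]
tool_rot: [-0.002, 1.0, -0.002, -0.003]
ft_force: [0.7, 1.3, -1.4]
finger_gap: 11.4
t: 34.4
tcp_pos: [546.2, -196.9, 46.4]
tool_rot: [-0.002, 1.0, -0.002, -0.003]
ft_force: [0.5, 2.1, -1.4]
finger_gap: 11.5
t: 34.5
tcp_pos: [546.2, -200.7, 46.4]
tool_rot: [-0.002, 1.0, -0.002, -0.003]
ft_force: [-0.4, 2.1, -1.2]
finger_gap: 11.3
```

```bash
python3 -m jog '[[1,0,3,0,0,0,0]]';python3 -m jog '[[1,0,2,0,0,0,0]]';python3 -m jog '[[1,0,2,0,0,0,0]]';python3 -m jog '[[1,0,1.5,0,0,0,0]]'
```

```text
t: 34.6
tcp_pos: [546.2, -204.1, 46.4]
tool_rot: [-0.002, 1.0, -0.002, -0.003]
ft_force: [0.1, 1.6, -3.0]
finger_gap: 11.2
t: 34.7
tcp_pos: [546.2, -206.4, 46.4]
tool_rot: [-0.002, 1.0, -0.002, -0.003]
ft_force: [1.2, 1.6, -1.5]
finger_gap: 11.5
t: 34.8
tcp_pos: [546.2, -208.0, 46.4]
tool_rot: [-0.002, 1.0, -0.002, -0.003]
ft_force: [1.2, 10.2, 2.0]
finger_gap: 11.3
t: 34.9
tcp_pos: [546.2, -208.0, 46.4]
tool_rot: [-0.004, 1.0, -0.002, -0.003]
ft_force: [0.4, 9.6, 2.4]
finger_gap: 11.4
```

```bash
python3 -m jog '[[1,0,2,0,0,0,0]]'; python3 -m jog '[[0.5,0,0.2,0,0,0,0],[0.5,0,0,0,0,0,0],[0.5,0,0,0,0,0,0]]';python3 -m jog '[[0.5,0,0,-10,0,0,0],[0.5,0,0,-25,0,0,0],[0.4,0,0,-30,0,0,0],[0.2,0,0,-25,0,0,0],[0,0,0,0,0,0,0]]';python3 plan.py 477.2 378.4 130 0.29;python3 - <<'E'
from ov import *
p,d=capture('side')
overlay('side',p,[('holder',[471.7,-207.8,0,0],0)],(270,120,110,90),7,'pics/s12.png')
E
```

```text
t: 35.0
tcp_pos: [546.2, -208.0, 46.4]
tool_rot: [-0.006, 1.0, -0.002, -0.003]
ft_force: [0.9, 10.6, 3.6]
finger_gap: 11.5
t: 35.3
tcp_pos: [546.9, -209.0, 47.3]
tool_rot: [-0.005, 1.0, -0.002, -0.003]
ft_force: [0.0, 1.3, 0.9]
finger_gap: 42.9
t: 35.8
tcp_pos: [547.5, -211.5, 143.3]
tool_rot: [-0.004, 1.0, -0.003, -0.002]
ft_force: [0.7, -1.8, -0.3]
finger_gap: 78.0
t 35.8 pos [ 547.5 -211.5  143.3] gap 78.0 F [ 0.7 -1.8 -0.3] j6 1.0
turn deg [ -0.46   0.2  -16.91] shift now [ -73.3 -589.4   18. ] after turn [ 101.3 -585.4   13.3]
```

View pics/s12.png

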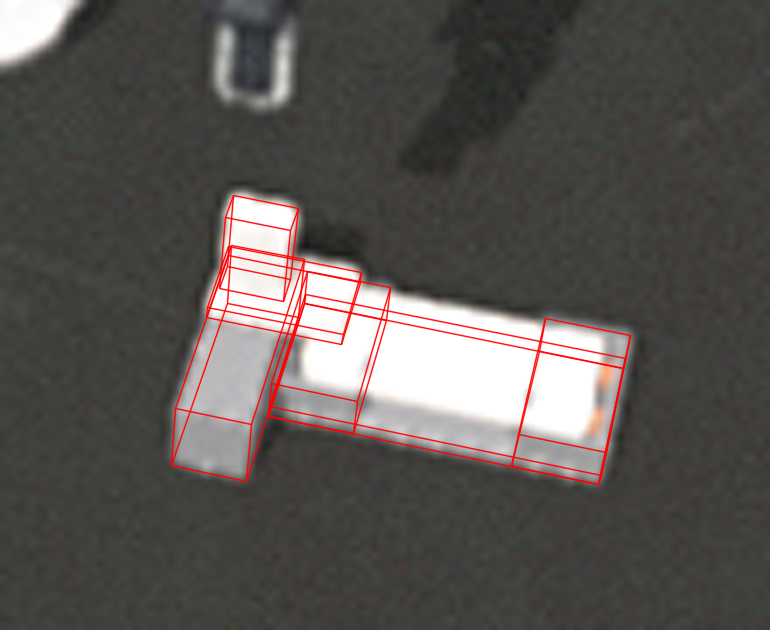

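```bash
python3 -m jog '[[0,0,0,0,-0.4,0.2,-8.4],[0,0,0,0,0,0,-8.4],[0,5,-25,0,0,0,0],[0,7,-42,0,0,0,0],[0,8,-46,0,0,0,0],[0,8,-46,0,0,0,0],[0,8,-46,0,0,0,0],[0,8,-46,0,0,0,0],[0,8,-46,0,0,0,0],[0,8,-46,0,0,0,0]]';python3 plan.py 477.2 378.4 130 0.29
```

```text
t: 36.85
tcp_pos: [496.3, 140.9, 132.5]
tool_rot: [-0.003, 0.99, 0.143, -0.008]
ft_force: [0.3, 0.9, 0.6]
finger_gap: 85.3
t 36.85 pos [496.3 140.9 132.5] gap 85.3 F [0.3 0.9 0.6] j6 1.32
turn deg [-0.42  0.81 -0.12] shift now [  49.2 -233.1    3.6] after turn [  49.6 -233.     2.5]
```

```bash
python3 -m jog '[[0,8,-42,0,-0.4,0.8,0],[0,8,-42,0,0,0,0],[0,8,-42,0,0,0,0],[0,8,-38,0,0,0,0],[0,5,-25,0,0,0,0],[0,2,-10,0,0,0,0],[0,0,0,0,0,0,0],[0,0,0,0,0,0,0]]';python3 plan.py 477.2 378.4 90 0.29
```

```text
t: 37.65
tcp_pos: [467.9, 352.7, 123.5]
tool_rot: [0.002, 0.989, 0.147, -0.007]
ft_force: [0.4, 0.3, -0.7]
finger_gap: 85.6
t 37.65 pos [467.9 352.7 123.5] gap 85.6 F [ 0.4  0.3 -0.7] j6 1.72
turn deg [0.08 0.77 0.27] shift now [ 16.8 -21.9  33.2] after turn [ 16.3 -21.9  33.5]
```

```bash
python3 -m jog '[[0,10,-14,12,0,0.7,0.2],[0,6,-8,12,0,0,0],[0,0,0,0,0,0,0],[0,0,0,0,0,0,0]]';python3 plan.py 477.2 378.4 60 0.29; python3 - <<'E'
from ov import *
p,d=capture('top')
overlay('top',p,[('module',[477.2,378.4,.29],0)],(120,200,130,90),6,'pics/t13.png')
p,d=capture('side')
overlay('side',p,[('module',[477.2,378.4,.29],0)],(200,310,130,110),6,'pics/s13.png')
E
```

```text
t: 38.05
tcp_pos: [478.8, 372.8, 98.5]
tool_rot: [0.002, 0.99, 0.142, -0.001]
ft_force: [-0.0, 0.3, 0.4]
finger_gap: 85.6
t 38.05 pos [478.8 372.8  98.5] gap 85.6 F [-0.   0.3  0.4] j6 1.75
turn deg [ 0.21  0.12 -0.32] shift now [ 0.1 -6.  38.5] after turn [ 0.1 -5.9 38.5]
```

View pics/t13.png

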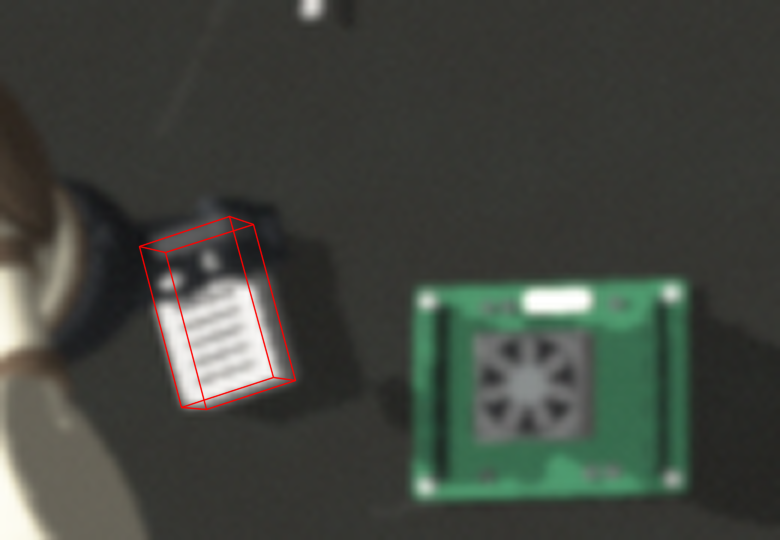

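View pics/s13.png

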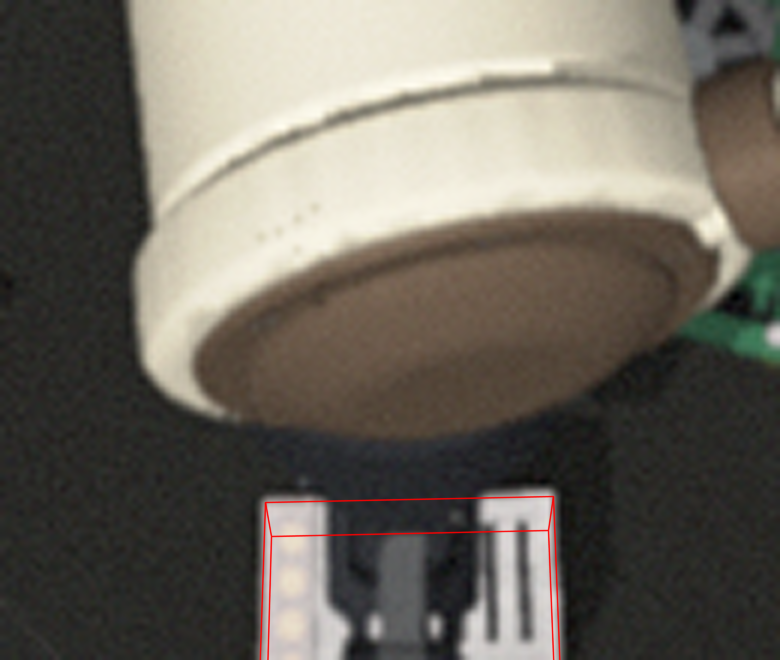

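```bash
python3 -m jog '[[0,0,-6,12,0,0,-0.3],[0,0,0,18,0,0,0],[0.05,0,0,12,0,0,0]]';python3 plan.py 477.2 378.4 30 0.29;python3 -m jog '[[0.1,0,0,10,0,0,0]]';python3 plan.py 477.2 378.4 10 0.29
```

```text
t: 38.45
tcp_pos: [479.3, 379.2, 58.2]
tool_rot: [0.001, 0.99, 0.144, 0.003]
ft_force: [-0.3, 0.1, 0.6]
finger_gap: 81.1
t 38.45 pos [479.3 379.2  58.2] gap 81.1 F [-0.3  0.1  0.6] j6 1.76
turn deg [ 0.12 -0.28 -0.08] shift now [-2.3  0.1 28.1] after turn [-2.2  0.1 28.2]
t: 38.55
tcp_pos: [479.0, 379.1, 47.1]
tool_rot: [0.001, 0.99, 0.144, 0.002]
ft_force: [0.9, -0.1, 0.4]
finger_gap: 76.9
t 38.55 pos [479.  379.1  47.1] gap 76.9 F [ 0.9 -0.1  0.4] j6 1.76
turn deg [ 0.13 -0.25 -0.07] shift now [-2.1  0.1 37.1] after turn [-2.   0.1 37.1]
```

```bash
python3 -m jog '[[0.1,-1.5,0,12,0,-0.2,0],[0.1,0,0,12,0,0,0],[0.1,0,0,8,0,0,0]]';python3 -m jog '[[0.1,0,0,3,0,0,0]]';python3 plan.py 477.2 378.4 10 0.29
```

```text
t: 38.85
tcp_pos: [476.9, 378.4, 11.8]
tool_rot: [0.001, 0.99, 0.144, -0.0]
ft_force: [-0.8, 0.5, 0.3]
finger_gap: 77.0
t: 38.95
tcp_pos: [476.3, 378.1, 7.4]
tool_rot: [0.002, 0.99, 0.144, -0.001]
ft_force: [-0.0, 1.0, 0.4]
finger_gap: 76.8
t 38.95 pos [476.3 378.1   7.4] gap 76.8 F [-0.   1.   0.4] j6 1.76
turn deg [ 0.15  0.14 -0.06] shift now [ 1.  -0.  -2.6] after turn [ 1.  -0.  -2.6]
```

```bash
python3 -m jog '[[0.4,0.8,0,-1.5,0,0,0]]' 60;python3 -m jog '[[0.6,0,0,0,0,0,0]]';python3 -m jog '[[1,0,0,0,0,0,0]]';python3 -m jog '[[1,0,0,0,0,0,0]]';python3 plan.py 477.2 378.4 10 0.29
```

```text
t: 39.05
tcp_pos: [476.5, 378.0, 8.0]
tool_rot: [0.002, 0.99, 0.144, -0.002]
ft_force: [-0.1, 0.1, 0.5]
finger_gap: 64.3
t: 39.15
tcp_pos: [477.0, 378.3, 8.6]
tool_rot: [0.002, 0.99, 0.144, -0.001]
ft_force: [-0.6, 0.1, 0.1]
finger_gap: 49.2
t: 39.25
tcp_pos: [477.7, 378.6, 9.5]
tool_rot: [0.001, 0.99, 0.144, -0.001]
ft_force: [-0.2, 0.1, -3.3]
finger_gap: 43.7
t: 39.35
tcp_pos: [477.8, 378.7, 9.7]
tool_rot: [0.001, 0.99, 0.144, -0.0]
ft_force: [-0.1, 0.7, -1.9]
finger_gap: 43.8
t 39.35 pos [477.8 378.7   9.7] gap 43.8 F [-0.1  0.7 -1.9] j6 1.76
turn deg [ 0.14  0.07 -0.06] shift now [-0.6  0.1 -0.3] after turn [-0.6  0.1 -0.3]
```

```bash
python3 -m jog '[[1,0,0,-10,0,0,0],[1,0,0,-25,0,0,0],[1,0,0,-35,0,0,0],[1,0,0,-20,0,0,0],[1,0,0,0,0,0,0]]'; python3 -m jog '[[1,0,0,0,0,0,-5],[1,0,0,0,0,0,-8],[1,0,0,0,0,0,-8],[1,0,0,0,0,0,-8],[1,0,0,0,0,0,-8],[1,0,0,0,0,0,-8],[1,0,0,0,0,0,-8],[1,0,0,0,0,0,-8],[1,0,0,0,0,0,-7],[1,0,0,0,0,0,-4]]'; python3 plan.py 549.7 219.4 100 1.571
```

```text
t: 39.85
tcp_pos: [476.3, 378.2, 103.3]
tool_rot: [0.002, 0.99, 0.144, -0.002]
ft_force: [0.6, 0.9, -1.9]
finger_gap: 44.1
t: 40.85
tcp_pos: [470.0, 374.9, 93.0]
tool_rot: [-0.002, 0.698, 0.716, -0.01]
ft_force: [0.1, 0.0, -2.9]
finger_gap: 44.0
t 40.85 pos [470.  374.9  93. ] gap 44.0 F [ 0.1  0.  -2.9] j6 0.45
turn deg [-0.95  0.6   1.52] shift now [-157.6   75.4   -6.6] after turn [-155.5   79.6   -7. ]
```

```bash
python3 -m jog '[[1,-5,20,0,-0.9,0.6,1.5],[1,-15,30,0,0,0,0],[1,-28,15,0,0,0,0],[1,-32,8,0,0,0,0],[1,-30,4,0,0,0,0],[1,-20,2,0,0,0,0],[1,-10,0,0,0,0,0],[1,0,0,0,0,0,0],[1,0,0,0,0,0,0]]'; python3 plan.py 549.7 219.4 50 1.571
```

```text
t: 41.75
tcp_pos: [553.4, 226.5, 85.0]
tool_rot: [-0.0, 0.712, 0.702, -0.001]
ft_force: [0.3, 0.1, -2.3]
finger_gap: 43.8
t 41.75 pos [553.4 226.5  85. ] gap 43.8 F [ 0.3  0.1 -2.3] j6 0.2
turn deg [-0.15  0.07 -0.82] shift now [-7.1 -3.5 35. ] after turn [-7.1 -3.7 35. ]
```

```bash
python3 -m jog '[[1,-5,-2.5,12,0,0,-0.8],[1,-2,-1,10,0,0,0],[1,0,0,0,0,0,0],[1,0,0,0,0,0,0]]'; python3 plan.py 549.7 219.4 12 1.571; python3 - <<'E'
from ov import *
s=sense();x,y,z=s['tcp_pos'];p,d=capture('side')
overlay('side',p,[('module',[x,y,1.571],z-9.7),('board',[437.2,219.4,0],0)],(220,230,130,130),5,'pics/s14.png')
E
```

```text
t: 42.15
tcp_pos: [548.1, 221.7, 59.9]
tool_rot: [-0.001, 0.706, 0.709, -0.002]
ft_force: [-1.4, -0.3, -2.9]
finger_gap: 44.0
t 42.15 pos [548.1 221.7  59.9] gap 44.0 F [-1.4 -0.3 -2.9] j6 0.18
turn deg [-0.23  0.05  0.22] shift now [-2.2  1.8 47.9] after turn [-2.3  1.6 47.9]
```

View pics/s14.png

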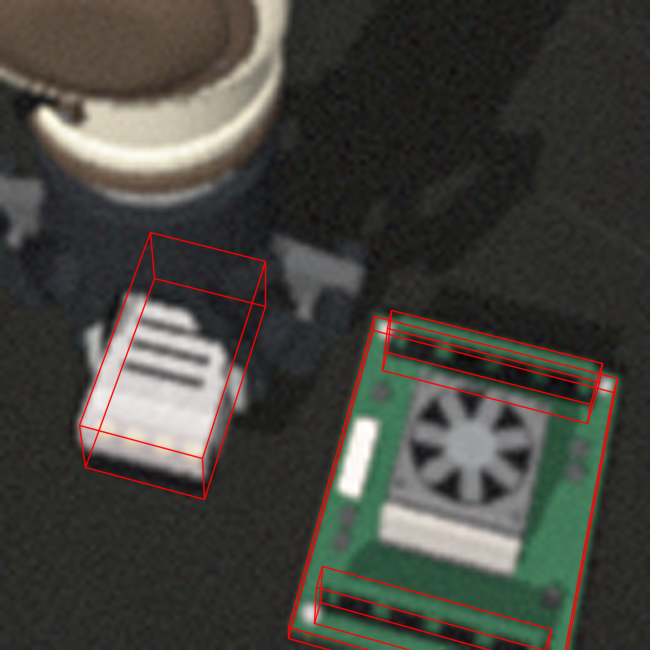

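```bash
python3 -m jog '[[1,-2.3,1.5,12,-0.2,0,0.2],[1,0,0,15,0,0,0],[1,0,0,8,0,0,0]]'; python3 plan.py 549.7 219.4 12 1.571;python3 -m jog '[[1,0,0,4,0,0,0]]';python3 plan.py 549.7 219.4 10 1.571
```

```text
t: 42.5
tcp_pos: [551.0, 219.9, 24.0]
tool_rot: [0.001, 0.707, 0.707, 0.001]
ft_force: [-0.3, -0.4, -2.6]
finger_gap: 43.7
t 42.5 pos [551.  219.9  24. ] gap 43.7 F [-0.3 -0.4 -2.6] j6 0.18
turn deg [0.19 0.01 0.03] shift now [-0.5 -1.3 12. ] after turn [-0.5 -1.3 12. ]
t: 42.6
tcp_pos: [550.2, 219.7, 18.4]
tool_rot: [0.001, 0.707, 0.707, 0.0]
ft_force: [0.4, 0.0, -2.2]
finger_gap: 44.0
t 42.6 pos [550.2 219.7  18.4] gap 44.0 F [ 0.4  0.  -2.2] j6 0.18
turn deg [0.07 0.03 0.03] shift now [-0.3 -0.5  8.4] after turn [-0.3 -0.5  8.4]
```

```bash
python3 -m jog '[[1,0,-0.5,3,0,0,0]]';python3 -m jog '[[1,0,0,3,0,0,0]]';python3 -m jog '[[1,0,0,1.5,0,0,0]]';python3 -m jog '[[1,0,0,1,0,0,0]]';python3 plan.py 549.7 219.4 10 1.571
```

```text
t: 42.7
tcp_pos: [549.3, 219.6, 14.4]
tool_rot: [0.0, 0.707, 0.707, -0.0]
ft_force: [-0.1, -0.2, -2.2]
finger_gap: 43.9
t: 42.8
tcp_pos: [549.2, 219.6, 11.0]
tool_rot: [0.0, 0.707, 0.707, -0.0]
ft_force: [-1.2, 0.9, -3.1]
finger_gap: 43.9
t: 42.9
tcp_pos: [549.2, 219.6, 9.2]
tool_rot: [0.0, 0.707, 0.707, -0.0]
ft_force: [-0.1, 0.1, -2.6]
finger_gap: 43.9
t: 43.0
tcp_pos: [549.2, 219.6, 9.0]
tool_rot: [0.0, 0.707, 0.707, -0.001]
ft_force: [-6.4, -1.2, 9.8]
finger_gap: 43.8
t 43.0 pos [549.2 219.6   9. ] gap 43.8 F [-6.4 -1.2  9.8] j6 0.18
turn deg [-0.04  0.05  0.03] shift now [-0.2  0.5 -1. ] after turn [-0.2  0.5 -1. ]
```

```bash
python3 -m jog '[[1,0,0,-0.3,0,0,0],[0.35,0,0,0,0,0,0],[0.3,0,0,0,0,0,0]]'; python3 -m jog '[[0.3,0,0,-5,0,0,0],[0.3,0,0,-20,0,0,0],[0.3,0,0,-35,0,0,0],[0.3,0,0,-40,0,0,0],[0.3,0,0,-35,0,0,0],[0.3,-25,0,-10,0,0,0],[0.3,-45,0,0,0,0,0],[0.3,-45,0,0,0,0,0],[0.3,-45,0,0,0,0,0],[0.3,-45,0,0,0,0,0]]'; python3 -m jog '[[0.3,-45,0,0,0,0,0],[0.3,-40,0,0,0,0,0],[0.3,-20,0,0,0,0,0],[0.3,0,0,0,0,0,0],[0.3,0,0,0,0,0,0]]'; python3 meas.py e module:0:549.5,219.5,1.57 board:0:437,219.4,0
```

```text
t: 43.3
tcp_pos: [551.1, 220.0, 11.1]
tool_rot: [0.001, 0.707, 0.707, 0.001]
ft_force: [-0.2, -0.0, -0.4]
finger_gap: 60.0
t: 44.3
tcp_pos: [554.5, 13.8, 170.1]
tool_rot: [0.006, 0.703, 0.711, 0.007]
ft_force: [0.8, -0.7, 0.5]
finger_gap: 59.7
t: 44.8
tcp_pos: [556.3, -101.7, 174.3]
tool_rot: [0.01, 0.706, 0.708, 0.008]
ft_force: [-1.1, -0.3, 0.1]
finger_gap: 60.0
module top 0.87 [212. 228.] 511
module side 0.86 [256. 314.] 1171
module ('top',) [549.79  219.974   1.587] 0.057
module ('side',) [550.25  219.425   1.595] 0.042
module ('top', 'side') [549.947 219.876   1.59 ] 0.051
board top 0.67 [215. 262.] 1140
board side 0.76 [312. 342.] 2443
board ('top',) [4.36998e+02 2.20644e+02 7.00000e-03] 0.421
board ('side',) [ 4.36396e+02  2.15117e+02 -6.00000e-03] 0.498
board ('top', 'side') [4.36803e+02 2.19679e+02 8.00000e-03] 0.47
```

View pics/e_top.png

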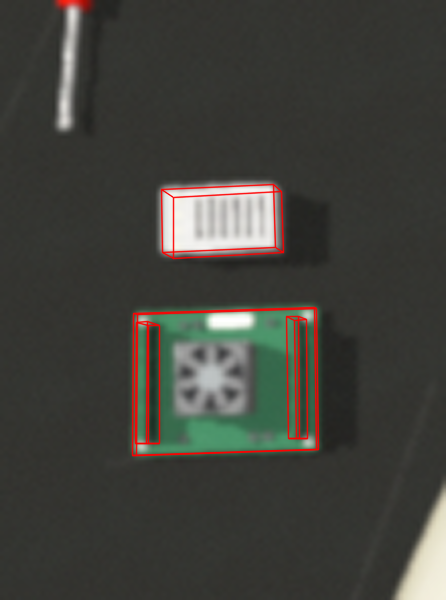

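View pics/e_side.png

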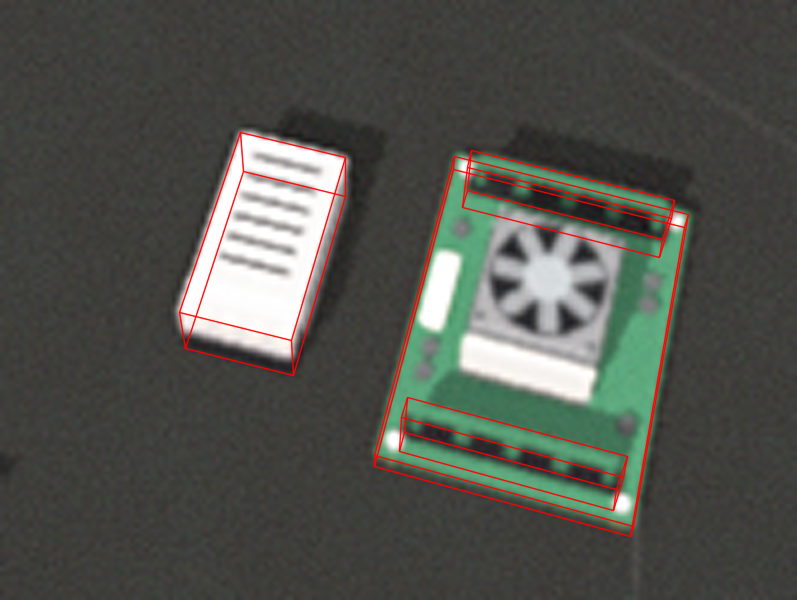

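```bash
python3 -m jog '[[0.3,10,-30,-20,0,0,0],[0.3,20,-40,-20,0,0,0],[0.3,20,-40,-20,0,0,0],[0.3,15,-30,-15,0,0,0],[0.3,5,-10,0,0,0,0],[0.3,0,0,0,0,0,0],[0.3,0,0,0,0,0,0],[0.3,0,0,0,0,0,0]]'; python3 - <<'E'
from ov import *
I=[('board',[437.2,219.6,0],0),('heatsink',[437,220.5,0],15),('fan',[437.2,220.3,0],45),('module',[549.9,219.7,1.585],0),('holder',[471.7,-207.7,0,0],0),('battery',[471.7,-207.5,0],5)]
p,d=capture('top');overlay('top',p,I,(130,120,310,180),2.55,'pics/f_top.png')
overlay('top',p,[],(130,120,310,180),2.55,'pics/f_top0.png')
for n in('screwdriver','dish'):
    r=silhouettes('top',n);m=np.load(f'm_top_{n}.npy');v=np.argwhere(m).mean(0)[::-1];print(n,r and np.argwhere(r[0]['mask']).mean(0)[::-1],v)
p,d=capture('side');overlay('side',p,[],(80,90,330,320),1.8,'pics/f_side.png')
overlay('side',p,I[4:],(280,120,110,90),7,'pics/f_side2.png')
s=sense();print(s['t'],s['tcp_pos'],s['finger_gap'])
E
```

```text
t: 45.9
tcp_pos: [399.2, -25.4, 245.1]
tool_rot: [0.008, 0.702, 0.712, 0.007]
ft_force: [0.4, -0.1, 0.1]
finger_gap: 59.8
screwdriver [174.57718121 162.05369128] [174.84444444 158.31111111]
dish [410.53991292 167.77939042] [411.06429549 167.78522572]
46.1 [398.97536797 -25.51118157 244.93170974] 59.98286684499432
```

View pics/f_top.png

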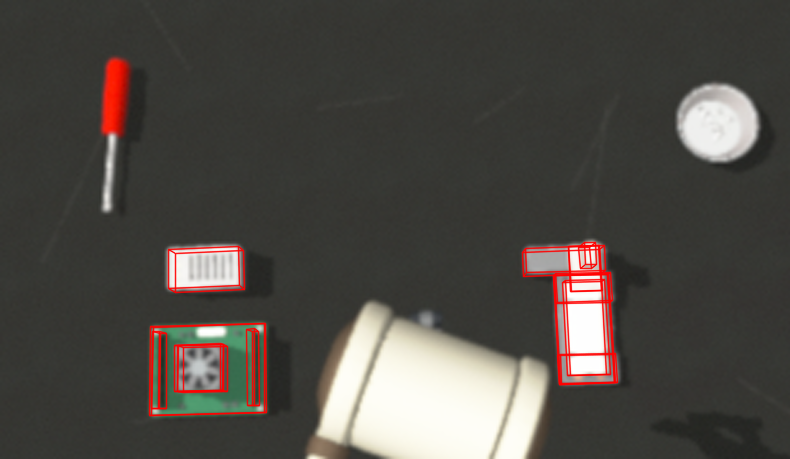

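View pics/f_side2.png

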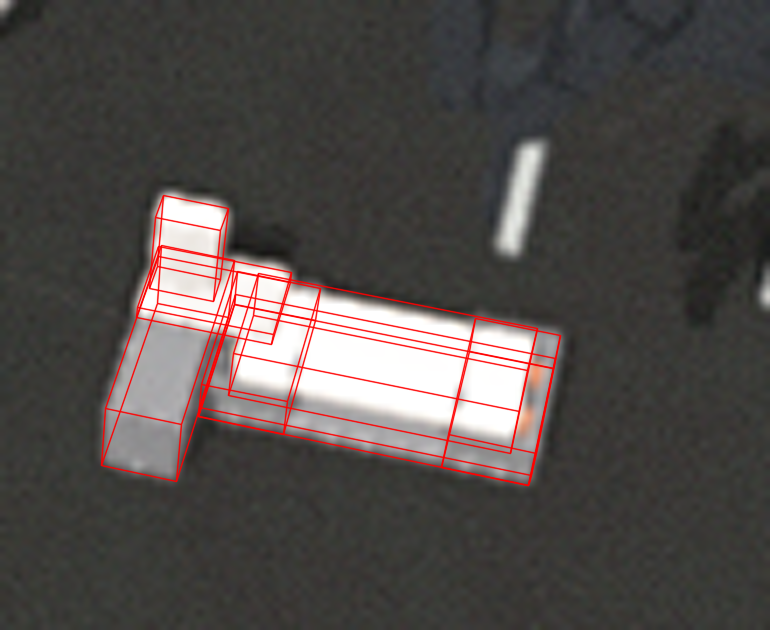

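View pics/f_side.png

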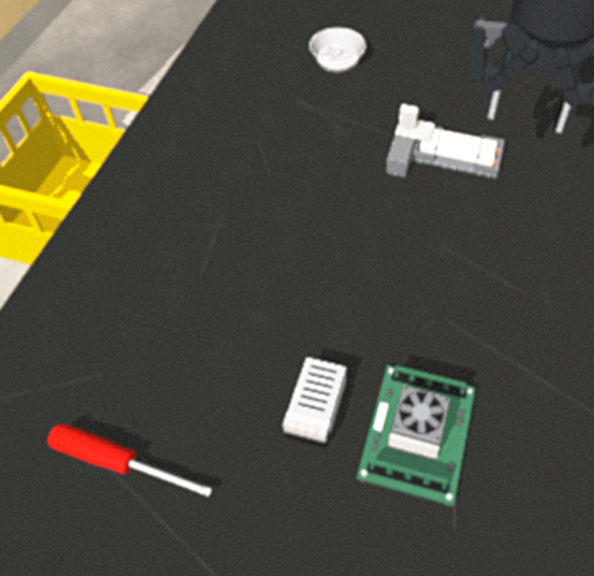

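```bash
python3 - <<'E'
from h import *
for c in('top','side'):
    p,d=capture(c);W=cloud(c,d)
    def patch(x0,x1,y0,y1,zmin=0):
        m=(W[:,0]>x0)&(W[:,0]<x1)&(W[:,1]>y0)&(W[:,1]<y1)&(W[:,2]>zmin);q=W[m]
        A=np.c_[q[:,:2]-q[:,:2].mean(0),np.ones(len(q))];s=np.linalg.lstsq(A,q[:,2],rcond=None)[0];return len(q),s.round(3)
    print(c,'battery',patch(425,500,-222,-192,15),'fan',patch(417,457,202,240,50),'module',patch(535,565,190,250,25))
    # screwdriver blob: red pixels extents
    for tag,im in(('now',p),('start',np.load(f'cap_{c}.npz')['p'])):
        m=(im[...,2].astype(int)-im[...,1]>100);m[:, 260:]=0;v=np.argwhere(m);print(tag,len(v),v.mean(0)[::-1].round(1))
E
```

```text
top battery (285, array([ 0.0000e+00, -2.0000e-03,  2.7023e+01])) fan (197, array([-4.0000e-03, -1.7000e-02,  5.9387e+01])) module (209, array([7.0000e-03, 4.0000e-03, 3.5194e+01]))
now 252 [174.5 157.4]
start 256 [174.6 157.4]
side battery (251, array([-0.0000e+00,  1.0000e-03,  2.7877e+01])) fan (438, array([ 6.0000e-03, -1.5000e-02,  6.0369e+01])) module (462, array([-3.0000e-03,  3.0000e-03,  3.5811e+01]))
now 687 [129.5 338.7]
start 675 [129.4 338.8]
```

Battery, fan and module all sit level at the right heights, and the bystanders haven't moved, so I'm handing in.

```bash
python3 -c "
from plant import *
print(close_job())"
```

```text
the job is handed in; nothing more can be done
None
```

The controller is assembled and handed in after about 46 s of robot time, with everything released and the gripper well clear. I worked in the order you asked: heat sink, fan, gate aside, battery, gate shut, module.

What the last checks showed:

| Part | Result |
|---|---|
| Heat sink | On the processor plate, about 1 mm off its centre, with fins running along the strips (within about 0.02 rad) |
| Fan | Flat and square on the heat sink; top at 59–60 mm against a nominal 60 mm |
| Battery | Flat in its pocket; top at 27–28 mm against a nominal 27 mm |
| Gate | Slid aside until it hit its stop, then back 45 mm until it hit the shut stop; the shut model matches the picture |
| Module | Centred on the rear edge to about 1 mm, gap about 40 mm, roughly 0.015 rad off parallel |
| Screwdriver and dish | Not moved |

- **First heat-sink grasp:** it missed. The fingers closed above the heat sink and pushed it about 12 mm along the bench. I found it again and the second grasp held.
- **Camera disagreement:** the two cameras differ by about 4–5 mm on the board's sideways position. I put this down to the board's underside being in shadow in the side view. The processor plate, measured in both cameras, agreed to under 1 mm, so I used that instead.
- **Late detections:** after the parts were in place, the network's outline of the board fitted poorly, and it missed the fan in the top view. I checked those against the picture overlays and depth readings.

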